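# Stop the key chute rocking and put its dish back

### The job

The key chute's stand rocks on the counter because its one screw foot is wound up too far: turn that foot's black knob until the stand is level and firm, with all four feet on the counter. Then set the empty oblong dish on the counter under the chute's lower mouth, lengthways in line with the chute and centred across it so that keys would drop inside; put it down rather than dropping it, and leave the other things where they are.

Things in the scene. Friction and masses are not known exactly. Their poses are not given: they have to be found in the camera images.
- stand: Loose 3 kg chute stand: steel plate 210 (x) x 260 (y) mm, top 42 mm up, on four 28 mm feet; origin mid-plate at the fixed feet's undersides. A trough 40 mm wide runs over it at x = +40 mm, falling along +y from (y -125, 210 mm up) to its mouth; its walls are 18 mm high. A block stands 22 mm above the plate at x = -85, y = -60 to +30 mm. Knob and screw foot: x = -85, y = +110 mm.
- knob_grip (a point): Centre, on the axis, of the screw foot's black round knob: 56 mm across, 34 mm high (17 above, 17 below), 79 mm above the counter on an upright 12 mm stem. Clockwise from above screws the foot down 15 mm a turn (0.06 N m, stays where left, free to turn past level). Knob and foot keep their height; the plate climbs the stem.
- foot_screw (a point): Centre of the screw foot's underside, under the knob; height 0 on the counter, as for the other three. It starts 4.5 to 8 mm too short, so the stand leans to this corner and the opposite foot hangs in the air. The foot must still come down by (this height + foot_far_high - the other two); negative: it is too far down.
- foot_near_high (a point): Centre of the underside of the fixed foot at x = -85, y = -110 mm of the stand (near side, under the chute's high end).
- foot_far_mouth (a point): Centre of the underside of the fixed foot at x = +85, y = +110 mm of the stand (far side, mouth end).
- foot_far_high (a point): Centre of the underside of the fixed foot at x = +85, y = -110 mm of the stand (diagonally opposite the screw foot); it hangs in the air at the start.
- chute_mouth (a point): Middle of the lower edge of the chute's mouth, at x = +40, y = +165 mm of the stand, 35 mm beyond the plate, 55 mm above the counter (up to 10 mm lower while the stand leans). Keys leave along the stand's +y. The dish must be slid in below it.
- dish: Empty oblong green enamel dish, open on top: 160 (x) x 64 (y) x 32 mm high, walls 4 mm, about 0.2 kg. Origin: centre of its underside; x along its length. Can be gripped across its width anywhere along its length. Either end may go under the mouth; the mouth must be above its inside, its length along the stand's y.
- car_key: Bystander: chrome car key blank 85 mm long, lying flat, 6 mm thick; origin under its middle.
- door_viewer: Bystander: polished brass door viewer standing on its 44 mm flange, 62 mm tall; origin at the centre of its underside.
- padlock: Bystander: brass padlock 55 x 24 mm standing upright, 80 mm tall with its shackle; origin at the centre of its underside.
- round_bowl: Bystander: round steel bowl, diameter 100 mm, 40 mm high; origin at the centre of its underside.
- jar: Bystander: amber glass jar, diameter 60 mm, 90 mm tall; origin at the centre of its underside.
- screwdriver: Bystander: screwdriver lying flat along its x axis.
- brush: Bystander: bench brush lying flat along its x axis.
There are look-alikes about, which are no part of the job. Of the things shaped like the dish, the green one is meant.

How it is judged:
By the outcome, as a careful person would: the job done as asked, in the order asked, and still so for the second after the job is handed in, with the robot touching nothing.
It also fails if it takes over 61 s, if anything falls off the work surface, if the arm or the gripper's body presses on something with over 40 N, if the wrist force passes 120 N, or if a joint passes its speed limit or range.

### The arm

A 6-joint arm with a two-finger parallel gripper is mounted at the origin on the work surface. World frame = base frame: x ahead of the robot, y to its left, z up, the work surface at z = 0. Lengths are in mm, angles in rad, forces in N, time in s.
With the tool pointing down it reaches from about 350 to 775 mm from the base axis. Payload 7.3 kg.
Tool frame: the origin (TCP) lies between the finger pads; the fingertips stand 22 mm ahead of it and the grasp point (between the pads) lies 3 mm ahead of it (nose_length is the distance from the TCP to the fingertips, in mm); z points along the fingers, y is the direction in which the jaws open and shut (so a half turn about z gives the same grasp; the last joint's range is limited). The gripper opens to 92 mm and grips with 3 to 60 N. Pads are 19 mm wide; open, the fingers measure 130 mm over their backs; the gripper's body (75 mm by 190 mm) begins 47 mm behind the grasp point.
Start: joints at [1.033, 0.342, 1.524, -0, 1.275, -0.146], TCP at [200.46, 485.243, 227.541] pointing down, gripper open.
Joint ranges: [-2.53, 2.53], [-0.77, 2.02], [0.04, 2.7], [-1, 4.14], [0.28, 2.66], [-3.11, 3.11]. Speed limits (rad/s): [2.57, 2.57, 3.14, 3.14, 3.14, 3.14].

### API

Orientations are given as [roll, pitch, yaw] about the fixed x, y, z axes, in that order (R = Rz(yaw) Ry(pitch) Rx(roll)).
In Python, from plant import get_obs, capture, close_job, nose_length gives the robot as it stands.
- The arm moves only by the tool step_arm, never from a script. Its argument "increments" is text: rows parted by semicolons, each of 7 numbers parted by spaces: the turn, a rotation vector about the tool's x, y, z in rad, then the shift along the tool's x, y, z in mm, then the opening, from -1 (shut) to 1 (fully open). A call has 1 to 20 rows; each row is the pose to reach, as a shift and turn from the pose commanded when the call began, along the tool's axes at that moment; what a row does not reach only later rows make up. A row lasts 1/8 s, in which the tool goes at most 62.5 mm and 10.7 degrees, less where a joint would pass 70% of its speed; a pose out of reach is approached as far as the arm can. A call with a gripper value outside its range is refused whole. The fingers move at their own pace and stop on an object; the grip force is fixed at half the most. Time passes only in rows, so rows that repeat a pose let the fingers close. It gives the time, the measured TCP pose, the force and the opening at its end, in the units of the state.
- get_obs(): the state, without advancing time (a new reading comes with each control period).
- capture(name): name is "side" or "top"; returns a dict with "frame" (400x640x3 uint8, red, green, blue), "K" (3x3 intrinsics, pixels), "extrinsics" (4x4, takes a point from world to camera coordinates). Camera axes: x right, y down, z forward; pixel columns grow to the right and rows downward; lengths in mm; the calibration is good to about 2 mm. A picture is of the moment at which its call begins. There is no depth.
- close_job(): hands the job in, once; it reports no verdict.
The state is a dict: "time": time; "joint_positions": joint angles; "dq": joint speeds; "tau": joint torques, N m; "tool_pos": TCP position; "tcp_rot": TCP orientation; "contact_force": force on the tool from outside, world axes, zero at the start; "moment": the same for the moment, N m; "grip_width": finger opening in mm.
Only numpy, scipy, OpenCV 4.12 (cv2) and the standard library are available. Lean on these libraries where they do the work, as an engineer would, in place of code of your own. Each camera call takes 0.05 s, during which the arm holds its last target.

## Working session

There is one attempt and no reset: what is moved stays moved. The work goes in short steps, Python scripts to look and compute and a tool call to move; the robot and the scene stay as the last step left them, time stands still between calls to the robot, and variables do not carry over. Pictures are saved under pics/ and viewed, and the job is handed in when it is done.

Besides the shell and the picture viewer there is one more tool, called after "Request:" as name(argument=value, ...) on one line, values as JSON. step_arm: Moves the arm, as the interface text tells. Its arguments: {"type":"object","properties":{"increments":{"type":"string"}},"required":["increments"]}

```bash
ls; mkdir -p pics; python3 - <<'E'
from plant import *
import cv2,numpy as np
o=get_obs();print(o['time'],o['tool_pos'],o['tcp_rot'],o['grip_width'],o['contact_force'],nose_length if not callable(nose_length) else nose_length())
for n in("side","top"):
    c=capture(n);cv2.imwrite(f"pics/{n}0.png",c["frame"][:,:,::-1]);print(n,c["K"].round(1).tolist(),c["extrinsics"].round(4).tolist())
E
```

```text
pics
0.0 [200.23752024 484.88852092 226.82751983] [-3.14007497e+00 -2.24651600e-04  2.74980743e+00] 91.67493573188594 [-0.13441602 -0.28312566  0.06687271] 22.0
side [[425.8, 0.0, 315.0], [0.0, 425.8, 198.9], [0.0, 0.0, 1.0]] [[-0.9985, -0.053, 0.0135, 483.7369], [-0.0489, 0.7552, -0.6537, 62.1247], [0.0244, -0.6534, -0.7566, 1347.3575], [0.0, 0.0, 0.0, 1.0]]
top [[483.2, 0.0, 320.6], [0.0, 483.2, 197.0], [0.0, 0.0, 1.0]] [[0.0076, -1.0, 0.002, 7.077], [-0.996, -0.0077, -0.089, 508.6041], [0.089, -0.0013, -0.996, 1440.5918], [0.0, 0.0, 0.0, 1.0]]
```

View pics/side0.png

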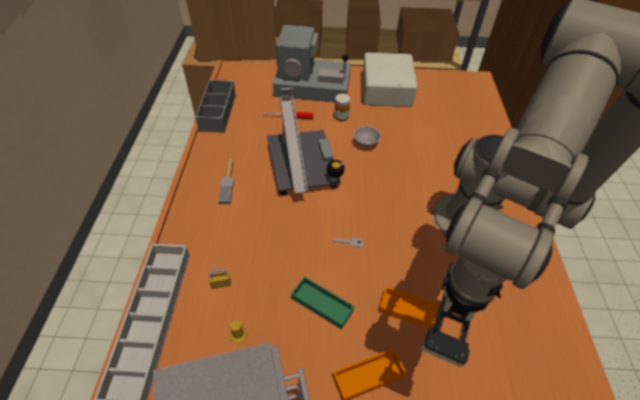

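View pics/top0.png

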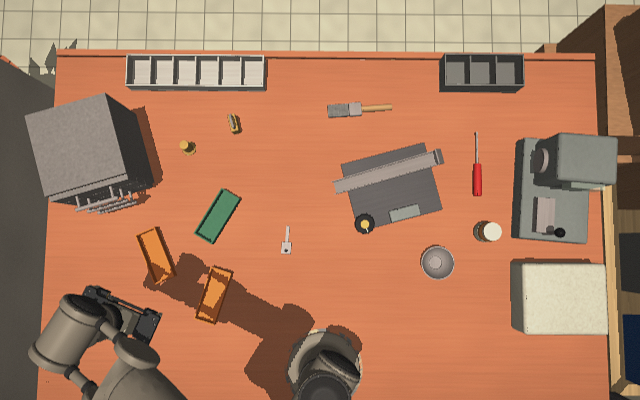

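```bash
cat > h.py <<'E'
from plant import *
import cv2,numpy as np
def ray(c,uv,z):
    K,E=c["K"],c["extrinsics"];R,t=E[:3,:3],E[:3,3]
    uv=np.atleast_2d(np.array(uv,float))
    d=np.c_[(uv[:,0]-K[0,2])/K[0,0],(uv[:,1]-K[1,2])/K[1,1],np.ones(len(uv))]@R
    o=-R.T@t
    z=np.broadcast_to(z,len(uv))
    return o+d*((z-o[2])/d[:,2])[:,None]
def proj(c,p):
    p=np.atleast_2d(np.array(p,float));E=c["extrinsics"]
    q=p@E[:3,:3].T+E[:3,3];q=q@c["K"].T;return q[:,:2]/q[:,2:]
def tri(c1,u1,c2,u2):
    P=[c["K"]@c["extrinsics"][:3] for c in(c1,c2)]
    X=cv2.triangulatePoints(P[0],P[1],np.array(u1,float).reshape(2,1),np.array(u2,float).reshape(2,1));return (X[:3]/X[3]).ravel()
def crop(c,x0,y0,w,h,s,name):
    cv2.imwrite(name,cv2.resize(c["frame"][y0:y0+h,x0:x0+w,::-1],None,fx=s,fy=s,interpolation=cv2.INTER_CUBIC))
def biggest(m):
    cs,_=cv2.findContours(m.astype(np.uint8),cv2.RETR_EXTERNAL,cv2.CHAIN_APPROX_NONE);return max(cs,key=cv2.contourArea)
E
python3 - <<'E'
from h import *
t=capture("top");s=capture("side")
crop(t,320,130,140,115,5,"pics/t_st.png");crop(s,255,75,110,130,4.6,"pics/s_st.png");
crop(t,190,180,60,70,7,"pics/t_dish.png")
for c in(t,s):
    h=cv2.cvtColor(c["frame"],cv2.COLOR_RGB2HSV)
    m=(h[...,0]>60)&(h[...,0]<90)&(h[...,1]>100)
    k=biggest(m);r=cv2.minAreaRect(k);print(r,cv2.contourArea(k))
    b=cv2.boxPoints(r);print(ray(c,b,32 ).round(1).tolist()); print(ray(c,[r[0]],32))
    ap=cv2.approxPolyDP(k,5,True)[:,0];print(ap.tolist(),ray(c,ap,32).round(1).tolist())
E
```

```text
((212.20591735839844, 242.32357788085938), (1.697749376296997, 4.123105525970459), 75.96376037597656) 0.5
[[370.3, 339.7, 32.0], [373.3, 327.9, 32.0], [368.5, 326.5, 32.0], [365.4, 338.4, 32.0]]
[[369.36392646 333.1290243   32.        ]]
[[214, 241]] [[373.3, 327.9, 32.0]]
((322.04290771484375, 301.68023681640625), (58.567893981933594, 23.12580108642578), 31.607501983642578) 1235.5
[[531.2, 320.8, 32.0], [503.5, 259.5, 32.0], [367.4, 342.6, 32.0], [398.3, 398.3, 32.0]]
[[448.67879502 331.75549288  32.        ]]
[[305, 279], [293, 297], [340, 326], [351, 306]] [[497.9, 267.0, 32.0], [525.9, 322.8, 32.0], [400.6, 396.1, 32.0], [372.8, 339.5, 32.0]]
```

View pics/t_st.png

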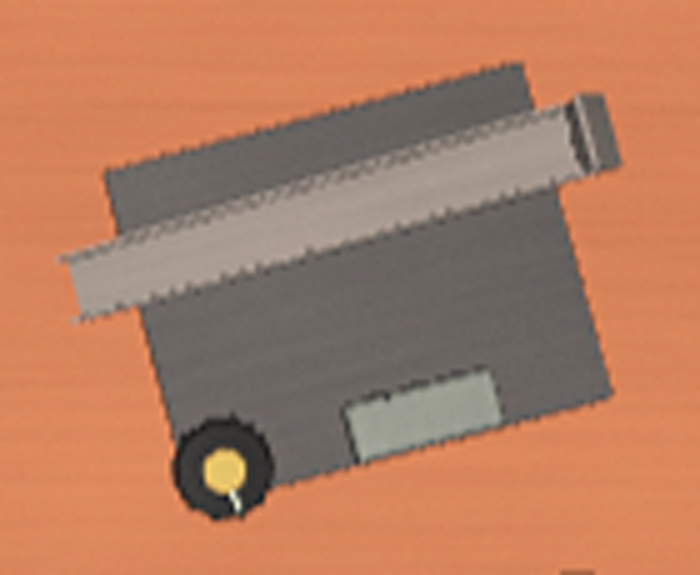

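View pics/s_st.png

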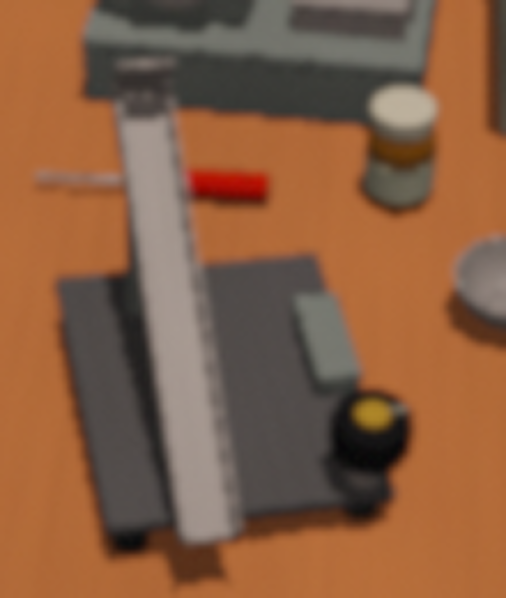

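View pics/t_dish.png

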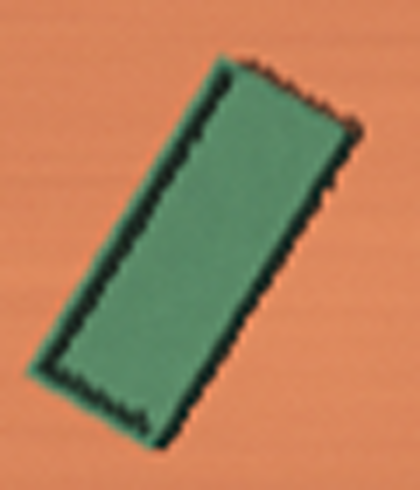

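```bash
python3 - <<'E'
from h import *
t=capture("top");s=capture("side")
d=[(222,188.3),(241.4,198.6),(212.9,244),(194.6,233.3)]
p=ray(t,d,32);print("dish",p.round(1).tolist(),p.mean(0))
print([np.linalg.norm(p[i]-p[(i+1)%4]) for i in range(4)],np.degrees(np.arctan2(*(p[0]-p[3])[1::-1])))
p=ray(t,[(341,164),(424,142.4),(442.4,209)],42);print("plate",p.round(1).tolist(),np.linalg.norm(np.diff(p,axis=0),axis=1))
c=(p[0]+p[2])/2;print("centre",c);v=(p[0]-p[1]);yaw=np.arctan2(v[1],v[0])-np.pi/2;print("stand yaw",yaw)
R=np.array([[np.cos(yaw),-np.sin(yaw)],[np.sin(yaw),np.cos(yaw)]])
for n,q in dict(knob=(-85,110),mouth=(40,165)).items():print(n,c[:2]+R@q)
for z in(79,96):print("knobpx",ray(t,[(364.6,223.6)],z))
kx=(255+372/4.6,75+412/4.6);print("tri cap",tri(t,(364.8,224),s,kx), (255+370/4.6,75+430/4.6))
print("mouth bottom L/R", tri(t,(320+82/5,130+318/5),s,(255+183/4.6,75+540/4.6)))
for c0,n in((t,"t"),(s,"s")):
  hsv=cv2.cvtColor(c0["frame"],cv2.COLOR_RGB2HSV)
E
```

```text
dish [[531.6, 308.1, 32.0], [500.9, 249.0, 32.0], [364.4, 330.9, 32.0], [395.8, 386.4, 32.0]] [448.17267441 318.61180658  32.        ]
[np.float64(66.59939436306315), np.float64(159.200760785567), np.float64(63.77402099366441), np.float64(156.76412484125532)] -29.980587864492076
plate [[606.8, -49.7, 42.0], [674.6, -300.1, 42.0], [473.6, -352.7, 42.0]] [259.43088673 207.83008511]
centre [ 540.16859498 -201.17132376   42.        ]
stand yaw 0.2646685315554911
knob [ 429.3535285  -117.23670015]
mouth [535.61352173 -31.45317121]
knobpx [[ 426.99807604 -117.11468677   79.        ]]
knobpx [[ 426.40737868 -115.5380233    96.        ]]
tri cap [ 425.14170193 -116.0239641    96.84204968] (335.4347826086956, 168.47826086956522)
mouth bottom L/R [532.72108892 -36.41061499  41.37349601]
```

```bash
cat >> h.py <<'E'
def go(cur,*ws):
    "cur,w = (x,y,z,yaw) tool-down; prints local turn z, shift"
    x,y,z,a=cur;tx=np.array([np.cos(a),np.sin(a)]);ty=np.array([np.sin(a),-np.cos(a)])
    for w in ws:
        d=np.array(w[:2])-[x,y];print("0 0 %.3f %.1f %.1f %.1f"%(a-w[3],d@tx,d@ty,z-w[2]))
C=np.array([540.2,-201.2]);YAW=.265
def st(p,c=None,yaw=None):
    c=C if c is None else c;yaw=YAW if yaw is None else yaw
    return c+np.array([[np.cos(yaw),-np.sin(yaw)],[np.sin(yaw),np.cos(yaw)]])@p
def ob():
    o=get_obs();print(round(o['time'],2),o['tool_pos'].round(2),o['tcp_rot'].round(3),"F",o['contact_force'].round(2),"M",o['moment'].round(2),"g",round(o['grip_width'],1),"q",o['joint_positions'].round(2));return o
E
python3 - <<'E'
from h import *
a=3.406
go((200.46,485.24,227.54,2.75),(420,200,230,3.1),(*st((-85,56)),130,a))
go((*st((-85,56)),130,a),(*st((-85,56)),67,a))
t=capture("top");s=capture("side")
print(tri(t,(241.4,198.6),s,(305,279)),tri(t,(194.6,233.3),s,(340,326)))
crop(s,280,265,85,75,7,"pics/s_dish.png")
E
```

```text
0 0 -0.350 -311.8 -179.9 -2.5
0 0 -0.656 -474.5 -512.3 97.5
0 0 0.000 0.0 0.0 63.0
[501.19669356 252.95005073   8.16118556] [397.69038189 389.90905079  18.11450937]
```

View pics/s_dish.png

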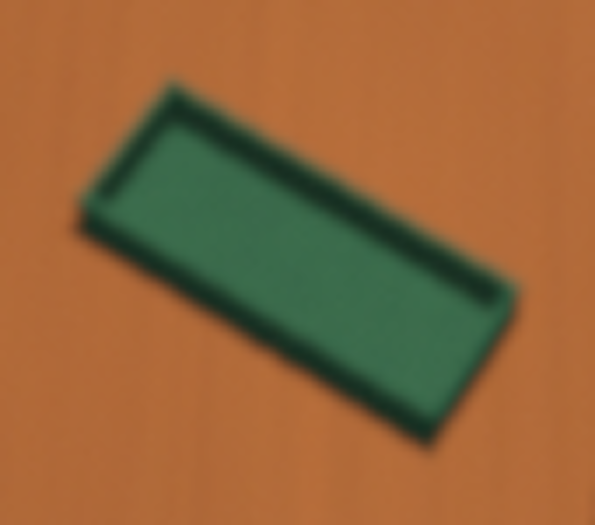

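Top view candidates. For the dish: green at (218,216), orange look-alikes at (157,252) and (214,294), round bowl at (437,262). I choose the green one, and the crop confirms it. For the knob: the stand's black knob with a yellow cap and white mark at (365,223), and the machine's black knob at (559,232). I choose the stand's. First I touch the plate at two places to measure the lean.

Request:
step_arm(increments="0 0 -0.35 -312 -180 -2 -1;0 0 -0.35 -312 -180 -2 -1;0 0 -0.35 -312 -180 -2 -1;0 0 -0.35 -312 -180 -2 -1;0 0 -0.35 -312 -180 -2 -1;0 0 -0.35 -312 -180 -2 -1;0 0 -0.656 -474 -512 97 -1;0 0 -0.656 -474 -512 97 -1;0 0 -0.656 -474 -512 97 -1;0 0 -0.656 -474 -512 97 -1;0 0 -0.656 -474 -512 97 -1;0 0 -0.656 -474 -512 97 -1;0 0 -0.656 -474 -512 97 -1;0 0 -0.656 -474 -512 97 -1;0 0 -0.656 -474 -512 97 -1;0 0 -0.656 -474 -512 97 -1")

```text
time: 2.4
tool_pos: [443.3, -167.6, 131.0]
tcp_rot: [-3.141, 0.001, -2.875]
contact_force: [-0.6, -0.2, 0.0]
grip_width: 0.2
```

```bash
python3 - <<'E'
from h import *
ob();t=capture("top");crop(t,320,130,140,115,5,"pics/t1.png");ob()
s=capture("side");crop(s,255,75,140,130,4.6,"pics/s1.png")
E
```

```text
2.4 [ 443.3  -167.55  131.03] [-3.141e+00  1.000e-03 -2.875e+00] F [-0.6  -0.23  0.03] M [ 0.06  0.01 -0.03] g 0.2 q [-0.52  0.36  1.8   0.    0.98 -2.36]
2.45 [ 443.32 -167.73  131.01] [-3.141e+00  1.000e-03 -2.875e+00] F [ 0.52 -1.06 -0.23] M [0.08 0.04 0.05] g 0.2 q [-0.52  0.36  1.8   0.    0.98 -2.36]
```

Request:
step_arm(increments="0 0 0 0 0 50 -1;0 0 0 0 0 63 -1;0 0 0 0 0 63 -1;0 0 0 0 0 63 -1")

```text
time: 3.0
tool_pos: [443.9, -169.3, 68.7]
tcp_rot: [-3.14, 0.002, -2.877]
contact_force: [0.5, 0.1, 0.4]
grip_width: 0.2
```

View pics/s1.png

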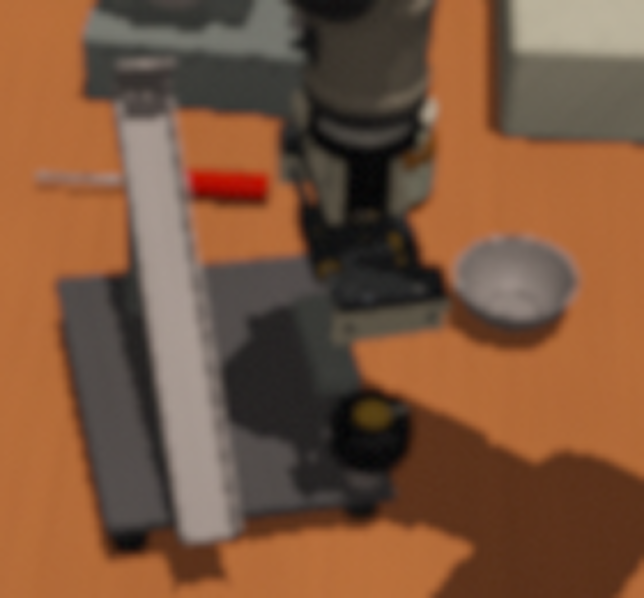

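Request:
step_arm(increments="0 0 0 0 0 2 -1;0 0 0 0 0 2 -1")

```text
time: 3.25
tool_pos: [443.3, -169.1, 66.0]
tcp_rot: [-3.141, 0.001, -2.877]
contact_force: [0.4, -0.3, 0.6]
grip_width: 0.4
```

Request:
step_arm(increments="0 0 0 0 0 2 -1;0 0 0 0 0 2 -1")

```text
time: 3.5
tool_pos: [443.0, -168.9, 63.4]
tcp_rot: [3.141, -0.0, -2.878]
contact_force: [-0.4, -0.2, -0.6]
grip_width: 0.3
```

Request:
step_arm(increments="0 0 0 0 0 1 -1;0 0 0 0 0 1 -1")

```text
time: 3.75
tool_pos: [443.0, -168.9, 62.4]
tcp_rot: [3.141, -0.0, -2.877]
contact_force: [0.6, 0.1, -0.5]
grip_width: 0.5
```

Request:
step_arm(increments="0 0 0 0 0 1 -1;0 0 0 0 0 1 -1")

```text
time: 4.0
tool_pos: [443.0, -168.9, 61.4]
tcp_rot: [3.141, -0.0, -2.877]
contact_force: [0.6, -0.8, -0.2]
grip_width: 0.8
```

Request:
step_arm(increments="0 0 0 0 0 0.7 -1;0 0 0 0 0 0.7 -1")

```text
time: 4.25
tool_pos: [443.0, -168.9, 60.7]
tcp_rot: [3.141, -0.0, -2.877]
contact_force: [1.1, -0.1, 1.0]
grip_width: 0.2
```

Request:
step_arm(increments="0 0 0 0 0 0.7 -1;0 0 0 0 0 0.7 -1")

```text
time: 4.5
tool_pos: [443.0, -168.9, 60.0]
tcp_rot: [3.141, -0.0, -2.877]
contact_force: [-0.1, 0.3, -1.0]
grip_width: 0.4
```

Request:
step_arm(increments="0 0 0 0 0 0.7 -1;0 0 0 0 0 0.7 -1")

```text
time: 4.75
tool_pos: [443.0, -168.9, 59.3]
tcp_rot: [3.141, -0.0, -2.877]
contact_force: [-0.3, 0.1, -1.1]
grip_width: 0.4
```

Request:
step_arm(increments="0 0 0 0 0 0.7 -1;0 0 0 0 0 0.7 -1")

```text
time: 5.0
tool_pos: [443.0, -168.9, 58.6]
tcp_rot: [3.141, 0.0, -2.877]
contact_force: [0.6, 0.1, 0.1]
grip_width: -0.1
```

Request:
step_arm(increments="0 0 0 0 0 0.7 -1;0 0 0 0 0 0.7 -1")

```text
time: 5.25
tool_pos: [443.0, -168.9, 57.9]
tcp_rot: [3.141, -0.0, -2.877]
contact_force: [0.0, 0.6, -1.1]
grip_width: 0.3
```

Request:
step_arm(increments="0 0 0 0 0 0.7 -1;0 0 0 0 0 0.7 -1")

```text
time: 5.5
tool_pos: [443.0, -168.9, 57.3]
tcp_rot: [3.141, -0.0, -2.877]
contact_force: [0.4, 0.3, 0.6]
grip_width: 0.8
```

```bash
python3 - <<'E'
from h import *
ob();t=capture("top");crop(t,320,130,140,115,5,"pics/t2.png");ob()
s=capture("side");crop(s,255,75,140,130,4.6,"pics/s2.png")
E
```

```text
5.5 [ 443.01 -168.93   57.25] [ 3.141 -0.    -2.877] F [0.42 0.32 0.62] M [ 0.11  0.05 -0.  ] g 0.8 q [-0.53  0.47  1.88  0.    0.79 -2.36]
5.55 [ 443.04 -168.95   57.27] [ 3.141  0.    -2.877] F [ 0.27 -0.   -0.56] M [-0.    0.06 -0.  ] g 0.2 q [-0.53  0.47  1.88  0.    0.79 -2.36]
```

View pics/s2.png

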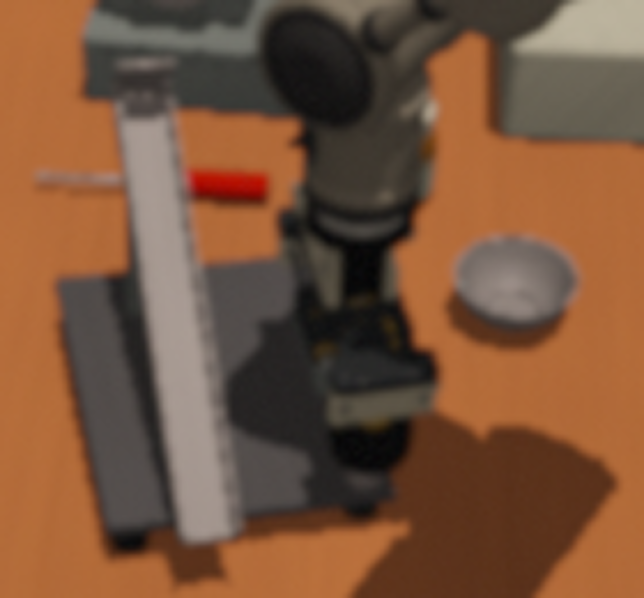

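Request:
step_arm(increments="0 0 0 0 0 0.7 -1;0 0 0 0 0 0.7 -1")

```text
time: 5.85
tool_pos: [443.0, -168.9, 56.6]
tcp_rot: [3.141, 0.0, -2.877]
contact_force: [0.1, 0.2, -0.3]
grip_width: 0.2
```

Request:
step_arm(increments="0 0 0 0 0 0.6 -1;0 0 0 0 0 0.6 -1")

```text
time: 6.1
tool_pos: [443.0, -168.9, 56.0]
tcp_rot: [3.141, 0.0, -2.877]
contact_force: [-0.6, -0.2, 0.1]
grip_width: 0.7
```

```bash
python3 - <<'E'
from h import *
t=capture("top");s=capture("side")
for c,o,f in((t,(320,130),5),(s,(255,75),4.6)):
  print([((proj(c,[p])[0]-o)*f).round().tolist() for p in((443,-169,34),(424,-169,38),(443,-169,101))])
crop(t,320,130,140,115,5,"pics/t3.png");crop(s,255,75,140,130,4.6,"pics/s3.png")
E
```

```text
[[303.0, 444.0], [304.0, 476.0], [317.0, 439.0]]
[[345.0, 421.0], [371.0, 419.0], [349.0, 354.0]]
```

View pics/t3.png

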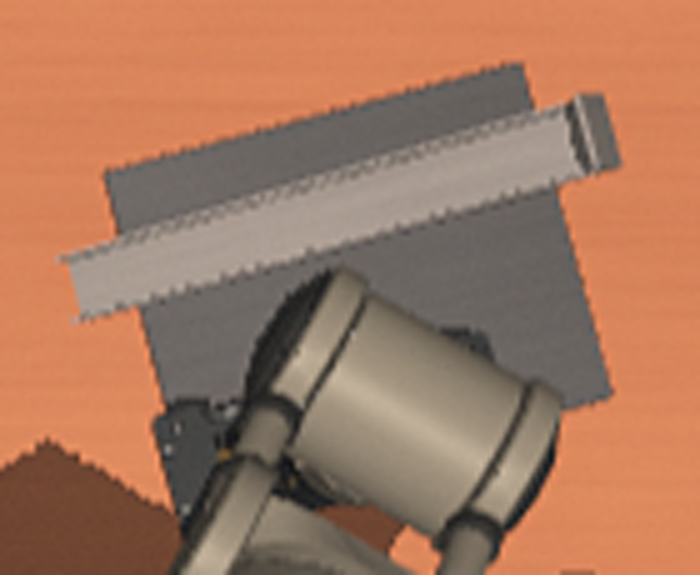

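View pics/s3.png

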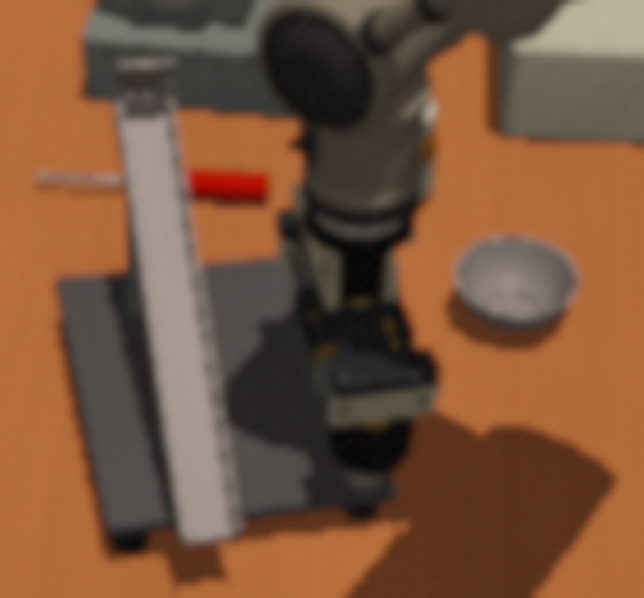

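```bash
python3 - <<'E'
from h import *
a=3.406
print(st((-85,-105)))
go((443,-168.9,56,a),(443,-168.9,110,a),(*st((-85,-105)),110,a),(*st((-85,-105)),68,a))
E
```

```text
[ 485.66761058 -324.79700039]
0 0 0.000 0.0 0.0 -54.0
0 0 0.000 -0.4 -161.6 -54.0
0 0 0.000 -0.4 -161.6 -12.0
```

Request:
step_arm(increments="0 0 0 0 0 -54 -1;0 0 0 0 -54 -54 -1;0 0 0 0 -110 -54 -1;0 0 0 0 -161 -54 -1;0 0 0 0 -161 -30 -1;0 0 0 0 -161 -12 -1;0 0 0 0 -161 -12 -1")

```text
time: 7.08
tool_pos: [484.2, -323.7, 66.5]
tcp_rot: [3.139, -0.002, -2.878]
contact_force: [-0.4, 0.3, 0.4]
grip_width: 0.3
```

Request:
step_arm(increments="0 0 0 0 0 1 -1;0 0 0 0 0 2 -1;0 0 0 0 0 2 -1")

```text
time: 7.45
tool_pos: [485.3, -324.4, 66.6]
tcp_rot: [-3.141, 0.001, -2.877]
contact_force: [0.5, -0.2, 0.3]
grip_width: 0.3
```

Request:
step_arm(increments="0 0 0 0 0 1 -1;0 0 0 0 0 1 -1")

```text
time: 7.7
tool_pos: [485.1, -324.3, 65.0]
tcp_rot: [3.142, 0.0, -2.877]
contact_force: [0.2, -0.1, 0.1]
grip_width: 0.6
```

Request:
step_arm(increments="0 0 0 0 0 0.7 -1;0 0 0 0 0 0.7 -1")

```text
time: 7.95
tool_pos: [485.0, -324.3, 64.2]
tcp_rot: [3.141, -0.0, -2.877]
contact_force: [-1.2, 0.1, 0.7]
grip_width: 0.5
```

Request:
step_arm(increments="0 0 0 0 0 0.7 -1;0 0 0 0 0 0.7 -1")

```text
time: 8.2
tool_pos: [485.0, -324.3, 63.5]
tcp_rot: [3.141, 0.0, -2.877]
contact_force: [-0.3, 0.0, 0.6]
grip_width: -0.0
```

Request:
step_arm(increments="0 0 0 0 0 0.7 -1;0 0 0 0 0 0.7 -1")

```text
time: 8.45
tool_pos: [485.1, -324.3, 62.8]
tcp_rot: [3.141, 0.0, -2.877]
contact_force: [-0.3, 0.3, 0.2]
grip_width: 0.5
```

Request:
step_arm(increments="0 0 0 0 0 0.7 -1;0 0 0 0 0 0.7 -1")

```text
time: 8.7
tool_pos: [485.1, -324.3, 62.1]
tcp_rot: [3.141, 0.0, -2.877]
contact_force: [-0.3, -0.7, 0.6]
grip_width: 0.7
```

Request:
step_arm(increments="0 0 0 0 0 0.7 -1;0 0 0 0 0 0.7 -1")

```text
time: 8.95
tool_pos: [485.0, -324.3, 61.4]
tcp_rot: [3.141, -0.0, -2.877]
contact_force: [0.5, -0.2, -0.2]
grip_width: 0.8
```

Request:
step_arm(increments="0 0 0 0 0 0.7 -1;0 0 0 0 0 0.7 -1")

```text
time: 9.2
tool_pos: [485.0, -324.3, 60.7]
tcp_rot: [3.141, -0.0, -2.877]
contact_force: [-0.3, 0.1, -0.1]
grip_width: 0.3
```

Request:
step_arm(increments="0 0 0 0 0 0.7 -1;0 0 0 0 0 0.7 -1")

```text
time: 9.45
tool_pos: [485.0, -324.3, 60.0]
tcp_rot: [3.141, -0.0, -2.877]
contact_force: [-0.4, 0.1, -0.3]
grip_width: 0.3
```

Request:
step_arm(increments="0 0 0 0 0 0.7 -1;0 0 0 0 0 0.7 -1")

```text
time: 9.7
tool_pos: [485.0, -324.3, 59.3]
tcp_rot: [3.141, -0.0, -2.877]
contact_force: [0.2, -0.7, -0.1]
grip_width: 0.4
```

Request:
step_arm(increments="0 0 0 0 0 0.7 -1;0 0 0 0 0 0.7 -1")

```text
time: 9.95
tool_pos: [485.0, -324.3, 58.6]
tcp_rot: [3.141, -0.0, -2.877]
contact_force: [0.1, -0.8, -0.3]
grip_width: 0.3
```

Request:
step_arm(increments="0 0 0 0 0 0.7 -1;0 0 0 0 0 0.7 -1")

```text
time: 10.2
tool_pos: [485.1, -324.3, 57.9]
tcp_rot: [3.141, 0.0, -2.877]
contact_force: [0.9, -0.6, 0.0]
grip_width: 0.3
```

```bash
python3 - <<'E'
from h import *
print(nose_length);ob()
s=capture("side");crop(s,255,75,140,130,4.6,"pics/s4.png")
E
```

```text
22.0
10.2 [ 485.07 -324.34   57.94] [ 3.141  0.    -2.877] F [ 0.91 -0.63  0.02] M [ 0.05  0.   -0.04] g 0.3 q [-0.72  0.63  1.56  0.    0.95 -2.56]
```

View pics/s4.png

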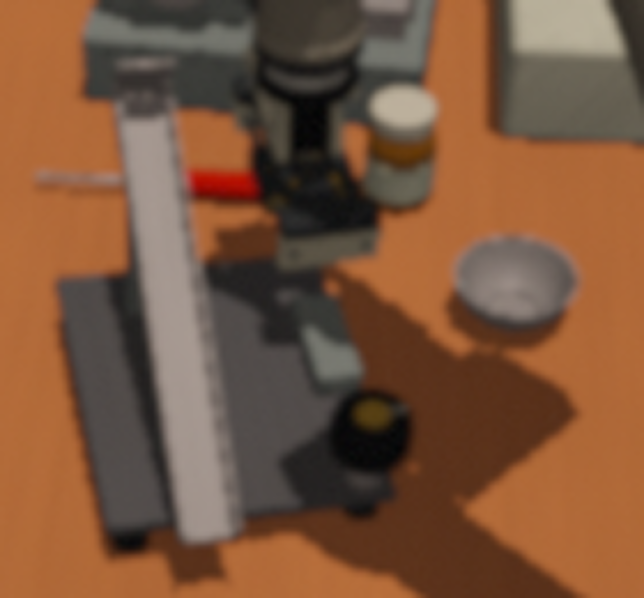

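```bash
python3 - <<'E'
from h import *
s=capture("side")
for z in (36,42,50,101,110):print(z,((proj(s,[(485,-324.3,z)])[0]-(255,75))*4.6).round(), ((proj(s,[(485-.26*95,-324.3+.965*95,z)])[0]-(255,75))*4.6).round())
E
```

```text
36 [298. 278.] [325. 359.]
42 [298. 272.] [325. 353.]
50 [298. 264.] [325. 345.]
101 [299. 213.] [327. 294.]
110 [300. 203.] [328. 284.]
```

```bash
python3 - <<'E'
from h import *
s=capture("top");crop(s,320,130,140,115,5,"pics/t4.png")
a=.265;ux=np.array([np.cos(a),np.sin(a),0]);uy=np.array([-np.sin(a),np.cos(a),0])
for z in (36,101,120):
  p=np.array([485,-324.3,z])
  print(z,[((proj(s,[p+i*ux+j*uy])[0]-(320,130))*5).round().tolist() for i,j in((0,0),(37,95),(-37,95),(-37,-95),(37,-95))])
E
```

```text
36 [[562.0, 376.0], [393.0, 357.0], [426.0, 476.0], [731.0, 396.0], [697.0, 277.0]]
101 [[588.0, 368.0], [411.0, 348.0], [446.0, 473.0], [766.0, 388.0], [729.0, 264.0]]
120 [[596.0, 366.0], [417.0, 345.0], [452.0, 472.0], [776.0, 386.0], [739.0, 260.0]]
```

View pics/t4.png

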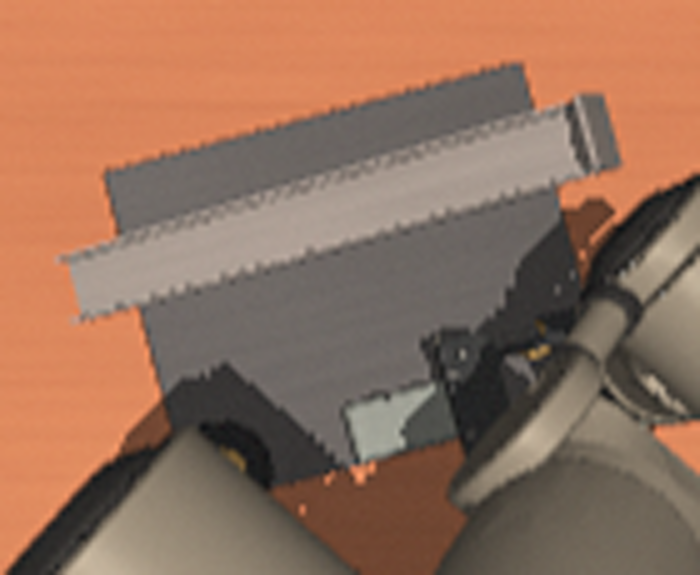

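Request:
step_arm(increments="0 0 0 0 0 1 -1;0 0 0 0 0 1 -1")

```text
time: 10.6
tool_pos: [485.0, -324.3, 56.9]
tcp_rot: [3.141, -0.0, -2.877]
contact_force: [0.9, 0.4, 0.9]
grip_width: 0.5
```

Request:
step_arm(increments="0 0 0 0 0 1 -1;0 0 0 0 0 1 -1")

```text
time: 10.85
tool_pos: [485.0, -324.3, 55.9]
tcp_rot: [3.141, -0.0, -2.877]
contact_force: [-0.1, -0.6, 0.2]
grip_width: 0.4
```

Request:
step_arm(increments="0 0 0 0 0 1 -1;0 0 0 0 0 1 -1")

```text
time: 11.1
tool_pos: [485.0, -324.3, 54.9]
tcp_rot: [3.141, -0.0, -2.877]
contact_force: [-0.3, 0.1, 0.5]
grip_width: 0.6
```

Request:
step_arm(increments="0 0 0 0 0 1 -1;0 0 0 0 0 1 -1")

```text
time: 11.35
tool_pos: [485.0, -324.3, 53.9]
tcp_rot: [3.141, -0.0, -2.877]
contact_force: [0.2, -0.0, -0.5]
grip_width: -0.2
```

```bash
python3 - <<'E'
from h import *
a=3.406
go((485.2,-324.4,53.9,a),(485.2,-324.4,150,a),(426.8,-116.8,150,a),(426.8,-116.8,82,a))
E
```

```text
0 0 0.000 0.0 0.0 -96.1
0 0 0.000 2.1 215.6 -96.1
0 0 0.000 2.1 215.6 -28.1
```

Request:
step_arm(increments="0 0 0 0 0 -50 -1;0 0 0 0 0 -96 1;0 0 0 2 60 -96 1;0 0 0 2 120 -96 1;0 0 0 2 180 -96 1;0 0 0 2 215.6 -96 1;0 0 0 2 215.6 -96 1;0 0 0 2 215.6 -96 1")

```text
time: 12.35
tool_pos: [427.4, -117.4, 150.3]
tcp_rot: [-3.141, 0.001, -2.877]
contact_force: [-0.3, 0.3, -1.3]
grip_width: 65.7
```

```bash
python3 - <<'E'
from h import *
ob()
s=capture("side");crop(s,255,75,140,130,4.6,"pics/s5.png")
s=capture("top");crop(s,320,130,140,115,5,"pics/t5.png")
E
```

```text
12.35 [ 427.45 -117.36  150.31] [-3.141e+00  1.000e-03 -2.877e+00] F [-0.3   0.31 -1.3 ] M [ 0.01  0.05 -0.02] g 65.7 q [-0.44  0.28  1.85 -0.    1.01 -2.28]
```

View pics/s5.png

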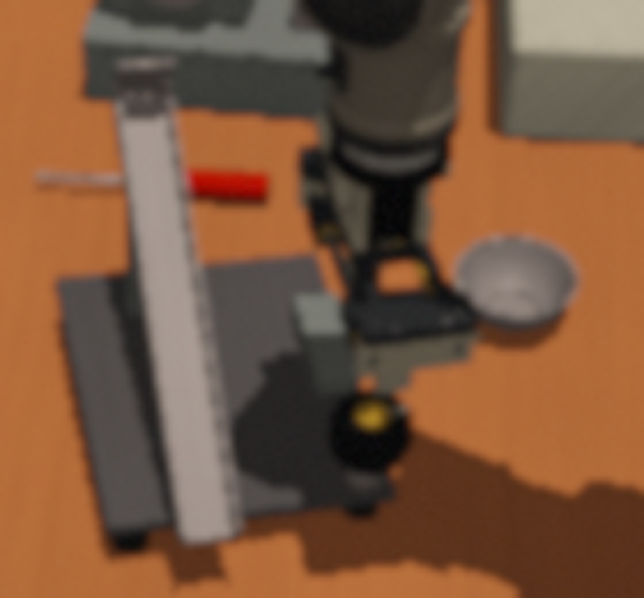

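View pics/t5.png

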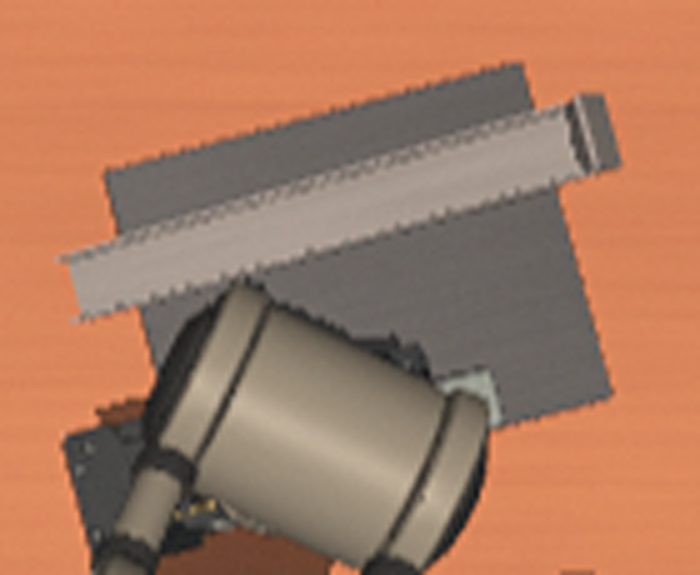

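Request:
step_arm(increments="0 0 0 0 0 0 1;0 0 0 0 0 0 1;0 0 0 0 0 30 1;0 0 0 0 0 60 1;0 0 0 0 0 68 1;0 0 0 0 0 68 1")

```text
time: 13.2
tool_pos: [426.9, -116.9, 82.0]
tcp_rot: [3.141, -0.0, -2.878]
contact_force: [0.0, 0.4, 0.5]
grip_width: 91.9
```

```bash
python3 - <<'E'
from h import *
ob()
s=capture("side");crop(s,255,75,140,130,4.6,"pics/s6.png")
a=.265;uy=np.array([-np.sin(a),np.cos(a),0])
for z in (60,70,126): print(((proj(s,[np.array([427,-117,z])+uy*k for k in(0,46,65,95)])-(255,75))*4.6).round().tolist())
E
```

```text
13.2 [ 426.91 -116.89   82.03] [ 3.141 -0.    -2.878] F [0.03 0.39 0.49] M [ 0.01 -0.01  0.02] g 91.9 q [-0.44  0.38  1.94  0.    0.82 -2.28]
[[367.0, 448.0], [383.0, 495.0], [389.0, 514.0], [400.0, 546.0]]
[[367.0, 438.0], [383.0, 485.0], [390.0, 504.0], [401.0, 537.0]]
[[371.0, 380.0], [388.0, 427.0], [395.0, 447.0], [406.0, 479.0]]
```

View pics/s6.png

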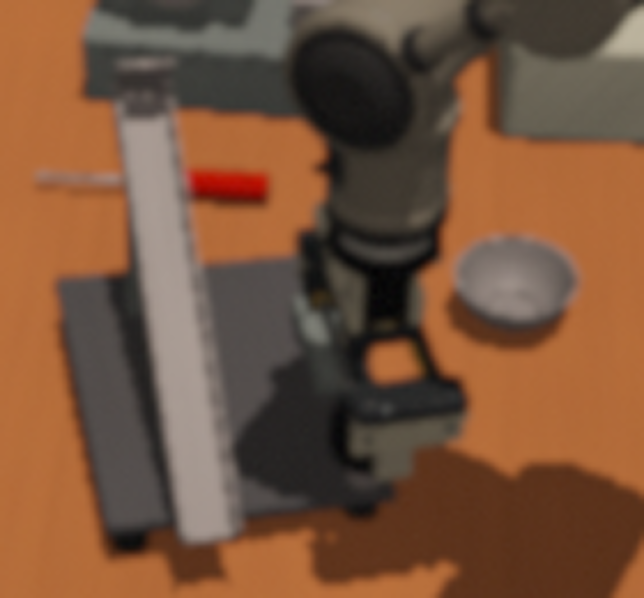

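```bash
python3 - <<'E'
from h import *
s=capture("side");f=s["frame"].copy()
f=np.clip(f.astype(float)*1.8,0,255).astype(np.uint8);s["frame"]=f
crop(s,320,145,45,45,13,"pics/s7.png")
a=.265;uy=np.array([-np.sin(a),np.cos(a),0]);ux=np.array([uy[1],-uy[0],0])
for z in (60,70,80,90): print(z,[((proj(s,[np.array([427,-117,z])+uy*k+ux*m])[0]-(320,145))*13).round().tolist() for k,m in((46,-9),(46,9),(65,-9),(65,9),(-46,-9))])
E
```

```text
60 [[271.0, 482.0], [200.0, 493.0], [291.0, 538.0], [219.0, 549.0], [182.0, 225.0]]
70 [[274.0, 454.0], [202.0, 465.0], [293.0, 510.0], [221.0, 521.0], [184.0, 197.0]]
80 [[276.0, 426.0], [205.0, 437.0], [296.0, 482.0], [224.0, 493.0], [186.0, 169.0]]
90 [[279.0, 397.0], [207.0, 408.0], [299.0, 454.0], [226.0, 464.0], [188.0, 140.0]]
```

View pics/s7.png

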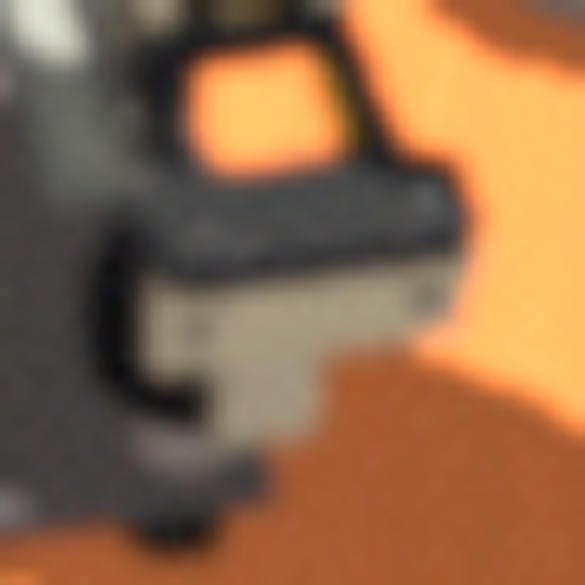

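Request:
step_arm(increments="0 0 0 0 0 7 1;0 0 0 0 0 14 1;0 0 0 0 0 14 1")

```text
time: 13.68
tool_pos: [426.5, -116.6, 67.5]
tcp_rot: [3.141, -0.001, -2.877]
contact_force: [0.5, -0.1, -0.4]
grip_width: 91.6
```

```bash
python3 - <<'E'
from h import *
ob()
s=capture("side");f=s["frame"].copy()
f=np.clip(f.astype(float)*1.8,0,255).astype(np.uint8);s["frame"]=f
crop(s,320,145,45,45,13,"pics/s8.png")
E
```

```text
13.68 [ 426.47 -116.58   67.51] [ 3.141e+00 -1.000e-03 -2.877e+00] F [ 0.54 -0.06 -0.44] M [ 0.07 -0.01  0.02] g 91.6 q [-0.44  0.41  1.95  0.    0.78 -2.28]
```

View pics/s8.png

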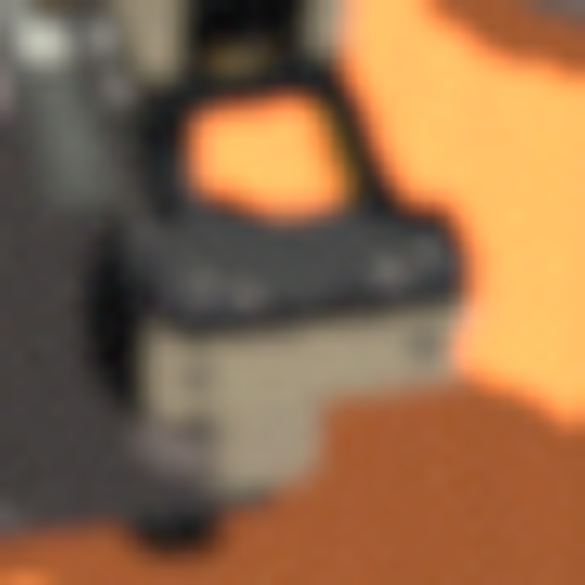

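Request:
step_arm(increments="0 0 0 0 0 0 -1;0 0 0 0 0 0 -1;0 0 0 0 0 0 -1;0 0 0 0 0 0 -1;0 0 0 0 0 0 -1;0 0 0 0 0 0 -1")

```text
time: 14.48
tool_pos: [426.3, -115.4, 68.1]
tcp_rot: [3.139, -0.0, -2.878]
contact_force: [-0.2, 7.6, 4.0]
grip_width: 55.5
```

```bash
python3 - <<'E'
from h import *
ob()
s=capture("side");crop(s,255,75,140,130,4.6,"pics/s9.png")
t=capture("top");crop(t,320,130,140,115,5,"pics/t9.png")
E
```

```text
14.47 [ 426.26 -115.38   68.11] [ 3.139 -0.    -2.878] F [-0.24  7.56  3.99] M [ 1.06  0.07 -0.09] g 55.5 q [-0.44  0.41  1.95  0.    0.78 -2.28]
```

View pics/s9.png

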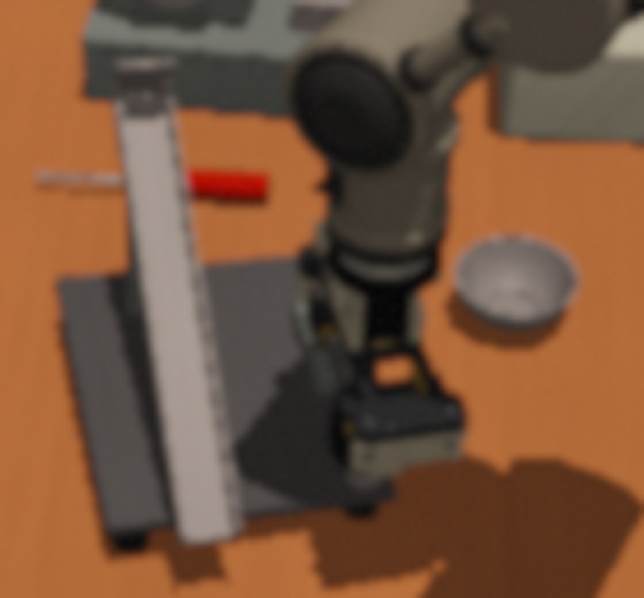

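View pics/t9.png

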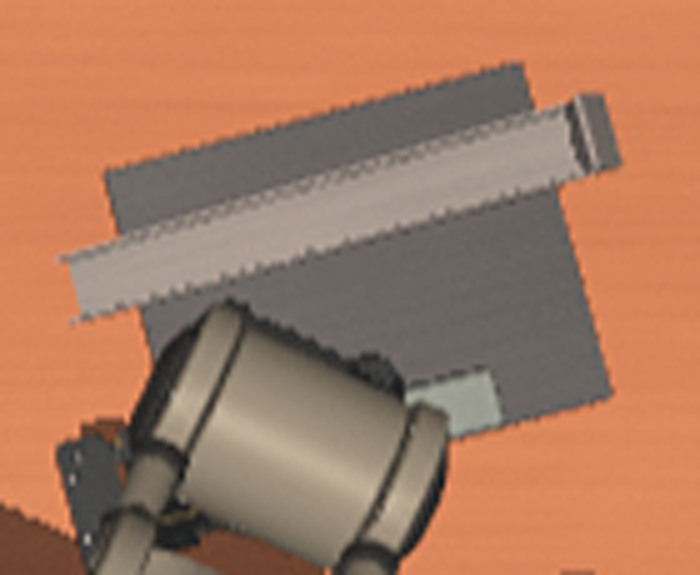

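Request:
step_arm(increments="0 0 0 0 2 0 -1;0 0 0 0 2 0 -1")

```text
time: 14.82
tool_pos: [426.4, -114.9, 68.2]
tcp_rot: [-3.141, 0.0, -2.877]
contact_force: [-0.4, 0.5, 2.3]
grip_width: 55.7
```

Request:
step_arm(increments="0 0 0 0 0 -1 -1;0 0 0 0 0 -1 -1")

```text
time: 15.08
tool_pos: [426.5, -115.0, 68.9]
tcp_rot: [-3.142, 0.0, -2.878]
contact_force: [0.7, 0.2, -2.7]
grip_width: 56.1
```

Request:
step_arm(increments="0 0 0 0 0 -1 -1;0 0 0 0 0 -1 -1")

```text
time: 15.32
tool_pos: [426.9, -115.0, 69.9]
tcp_rot: [-3.141, 0.001, -2.878]
contact_force: [3.8, -0.2, -6.2]
grip_width: 55.7
```

Request:
step_arm(increments="0 0 0 0 0 -1 -1;0 0 0 0 0 -1 -1")

```text
time: 15.58
tool_pos: [427.2, -115.2, 71.0]
tcp_rot: [-3.141, 0.002, -2.878]
contact_force: [6.5, -2.2, -10.1]
grip_width: 55.4
```

Request:
step_arm(increments="0 0 0 0 0 -1 -1;0 0 0 0 0 -1 -1")

```text
time: 15.82
tool_pos: [427.6, -115.4, 72.0]
tcp_rot: [-3.14, 0.002, -2.878]
contact_force: [8.5, -2.6, -10.5]
grip_width: 55.4
```

Request:
step_arm(increments="0 0 0 0 0 -1 -1;0 0 0 0 0 -1 -1")

```text
time: 16.08
tool_pos: [428.0, -115.7, 73.1]
tcp_rot: [-3.139, 0.003, -2.878]
contact_force: [7.8, -2.2, -11.6]
grip_width: 55.3
```

Request:
step_arm(increments="0 0 0 0 0 -1 -1;0 0 0 0 0 -1 -1")

```text
time: 16.32
tool_pos: [428.2, -115.8, 74.1]
tcp_rot: [-3.139, 0.003, -2.878]
contact_force: [9.7, -4.6, -12.4]
grip_width: 55.5
```

Request:
step_arm(increments="0 0 0 0 0 -1 -1;0 0 0 0 0 -1 -1")

```text
time: 16.58
tool_pos: [428.2, -115.9, 75.0]
tcp_rot: [-3.139, 0.003, -2.877]
contact_force: [9.0, -4.1, -13.2]
grip_width: 55.8
```

Request:
step_arm(increments="0 0 0 0 0 -1 -1;0 0 0 0 0 -1 -1")

```text
time: 16.82
tool_pos: [428.0, -116.0, 75.9]
tcp_rot: [-3.139, 0.003, -2.877]
contact_force: [9.6, -5.4, -14.6]
grip_width: 55.3
```

```bash
python3 - <<'E'
from h import *
ob()
s=capture("side");crop(s,255,75,140,130,4.6,"pics/s10.png")
t=capture("top");crop(t,320,130,140,115,5,"pics/t10.png")
a=cv2.imread("pics/t9.png").astype(int);b=cv2.imread("pics/t10.png").astype(int)
# subpixel shifts of patches between images (phase correlation)
for n,(x0,y0,x1,y1) in dict(top=(540,60,650,190),corner_fh=(470,40,545,100),corner_fm=(85,150,135,220),mouth=(50,240,120,330),nh=(570,350,650,430)).items():
    A=cv2.cvtColor(a[y0:y1,x0:x1].astype(np.uint8),6).astype(np.float32);B=cv2.cvtColor(b[y0:y1,x0:x1].astype(np.uint8),6).astype(np.float32)
    print(n,np.array(cv2.phaseCorrelate(A,B,cv2.createHanningWindow(A.shape[::-1],cv2.CV_32F))[0])/5)
E
```

```text
16.82 [ 428.   -115.96   75.9 ] [-3.139e+00  3.000e-03 -2.877e+00] F [  9.58  -5.4  -14.6 ] M [-0.7  -1.23  0.07] g 55.3 q [-0.44  0.39  1.94 -0.    0.8  -2.27]
top [ 2.00458017 -0.94029076]
corner_fh [0.13971984 0.04883856]
corner_fm [-0.01824215  0.01075875]
mouth [ 0.04559723 -0.04173859]
nh [ 0.02485122 -0.03406183]
```

View pics/t10.png

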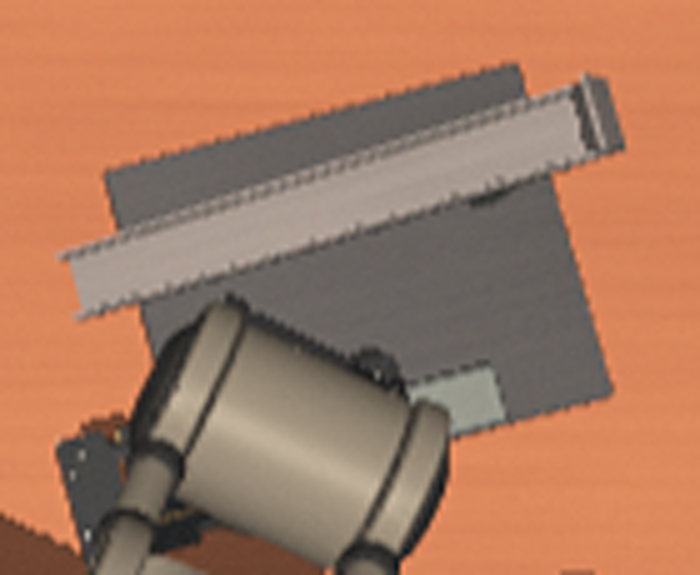

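View pics/s10.png

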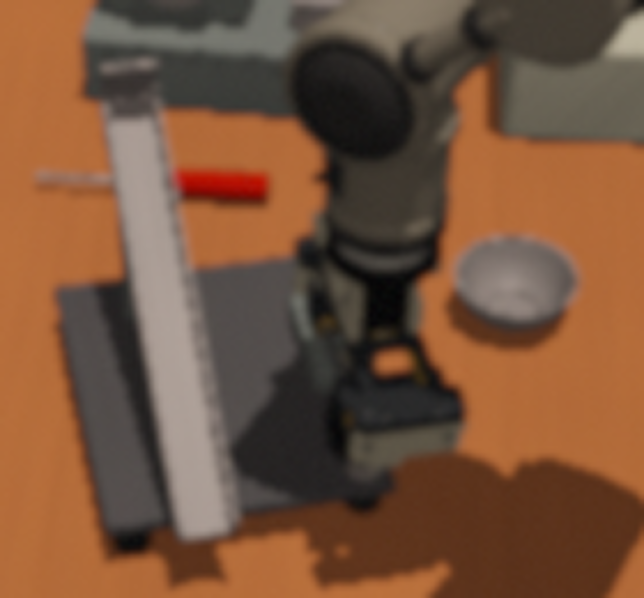

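Request:
step_arm(increments="0 0 0 0 0 4 -1;0 0 0 0 0 8 -1;0 0 0 0 0 8 -1")

```text
time: 17.3
tool_pos: [425.2, -114.9, 68.3]
tcp_rot: [3.141, -0.002, -2.877]
contact_force: [-3.8, -3.3, 5.4]
grip_width: 55.5
```

Request:
step_arm(increments="0 0 0.17 0 0 0 -1;0 0 0.34 0 0 0 -1;0 0 0.51 0 0 0 -1;0 0 0.68 0 0 0 -1;0 0 0.85 0 0 0 -1;0 0 1.02 0 0 0 -1;0 0 1.19 0 0 0 -1;0 0 1.36 0 0 0 -1;0 0 1.53 0 0 0 -1;0 0 1.7 0 0 0 -1;0 0 1.87 0 0 0 -1;0 0 2.0 0 0 0 -1;0 0 2.0 0 0 0 -1")

```text
time: 18.92
tool_pos: [428.7, -114.4, 68.6]
tcp_rot: [3.136, -0.001, 1.403]
contact_force: [8.6, 3.6, -3.7]
grip_width: 55.3
```

```bash
python3 - <<'E'
from h import *
ob()
s=capture("side");crop(s,255,75,140,130,4.6,"pics/s11.png")
t=capture("top");crop(t,320,130,140,115,5,"pics/t11.png")
E
```

```text
18.93 [ 428.74 -114.37   68.59] [ 3.136e+00 -1.000e-03  1.403e+00] F [ 8.56  3.62 -3.68] M [ 0.72 -1.94 -0.02] g 55.3 q [-0.44  0.41  1.95  0.    0.78 -0.27]
```

View pics/t11.png

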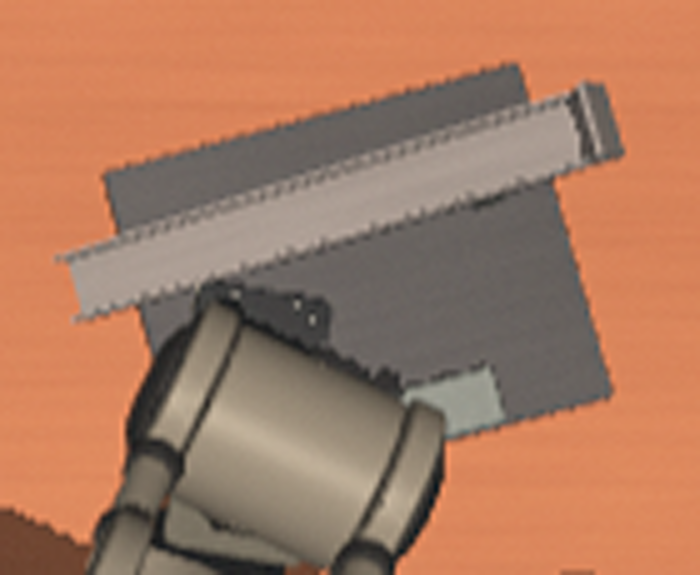

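Request:
step_arm(increments="0 0 0 1.2 2 0 -1;0 0 0 1.2 2 0 -1")

```text
time: 19.27
tool_pos: [429.1, -114.0, 68.4]
tcp_rot: [3.14, -0.0, 1.406]
contact_force: [2.8, -1.3, 2.4]
grip_width: 55.4
```

Request:
step_arm(increments="0 0 0 0 0 -0.7 -1;0 0 0 0 0 -0.7 -1")

```text
time: 19.52
tool_pos: [429.1, -114.1, 68.8]
tcp_rot: [3.14, -0.0, 1.405]
contact_force: [4.9, -0.6, -3.1]
grip_width: 55.6
```

Request:
step_arm(increments="0 0 0 0 0 -0.7 -1;0 0 0 0 0 -0.7 -1")

```text
time: 19.77
tool_pos: [429.2, -114.1, 69.3]
tcp_rot: [3.14, -0.0, 1.405]
contact_force: [6.4, -2.1, -5.4]
grip_width: 55.2
```

Request:
step_arm(increments="0 0 0 0 0 -0.7 -1;0 0 0 0 0 -0.7 -1")

```text
time: 20.02
tool_pos: [429.2, -114.2, 69.8]
tcp_rot: [3.14, -0.0, 1.405]
contact_force: [6.6, -0.4, -7.6]
grip_width: 55.5
```

Request:
step_arm(increments="0 0 0 0 0 -0.7 -1;0 0 0 0 0 -0.7 -1")

```text
time: 20.27
tool_pos: [429.4, -114.3, 70.3]
tcp_rot: [3.14, -0.0, 1.405]
contact_force: [9.2, -1.6, -9.9]
grip_width: 55.5
```

Request:
step_arm(increments="0 0 0 0 0 -0.7 -1;0 0 0 0 0 -0.7 -1")

```text
time: 20.52
tool_pos: [429.4, -114.4, 70.9]
tcp_rot: [3.14, 0.0, 1.405]
contact_force: [10.4, -3.0, -11.8]
grip_width: 55.3
```

```bash
cat >> h.py <<'E'
def disp(a,b):
    "patch shifts (px) between saved top crops (x5)"
    a=cv2.imread(a,0);b=cv2.imread(b,0);r={}
    for n,(x0,y0,x1,y1) in dict(topend=(560,75,630,175),fh=(480,55,545,95),fm=(95,160,125,225),mouth=(60,250,105,325),nh=(580,370,630,410)).items():
        T=a[y0:y1,x0:x1];S=b[y0-25:y1+25,x0-25:x1+25]
        m=cv2.matchTemplate(S,T,cv2.TM_CCOEFF_NORMED);_,v,_,p=cv2.minMaxLoc(m);r[n]=((p[0]-25)/5,(p[1]-25)/5,round(v,2))
    return r
E
python3 - <<'E'
from h import *
t=capture("top");crop(t,320,130,140,115,5,"pics/t12.png")
for i in (10,11,12):print(i,disp("pics/t9.png",f"pics/t{i}.png"))
E
```

```text
10 {'topend': (1.2, -3.6, 0.92), 'fh': (-0.6, 0.2, 0.98), 'fm': (0.0, 0.0, 0.99), 'mouth': (4.0, -2.0, 0.82), 'nh': (0.0, -0.4, 0.98)}
11 {'topend': (0.8, -2.0, 0.94), 'fh': (-0.4, 0.2, 0.98), 'fm': (0.0, 0.4, 0.98), 'mouth': (-0.8, 0.0, 0.86), 'nh': (0.0, -0.2, 0.99)}
12 {'topend': (1.2, -3.4, 0.92), 'fh': (-0.6, 0.2, 0.97), 'fm': (0.0, 0.0, 0.99), 'mouth': (1.4, -1.0, 0.86), 'nh': (0.0, -0.4, 0.98)}
```

Request:
step_arm(increments="0 0 0 0 0 3.5 -1;0 0 0 0 0 3.5 -1;0 0 0 0 0 3.5 1;0 0 0 0 0 3.5 1;0 0 0 0 0 3.5 1;0 0 0 0 0 3.5 1;0 0 0 0 0 3.5 1")

```text
time: 21.45
tool_pos: [428.4, -113.9, 67.9]
tcp_rot: [-3.141, -0.0, 1.406]
contact_force: [0.0, -0.4, 0.2]
grip_width: 91.6
```

```bash
python3 - <<'E'
from h import *
ob()
t=capture("top");crop(t,320,130,140,115,5,"pics/t13.png")
for i in (13,):print(i,disp("pics/t9.png",f"pics/t{i}.png"))
E
```

```text
21.45 [ 428.37 -113.92   67.92] [-3.141 -0.     1.406] F [ 0.   -0.45  0.23] M [-0.07  0.03  0.02] g 91.6 q [-0.43  0.41  1.95  0.    0.78 -0.27]
13 {'topend': (0.8, -2.0, 0.92), 'fh': (-0.4, 0.2, 0.98), 'fm': (0.0, 0.4, 0.98), 'mouth': (-0.8, 0.0, 0.86), 'nh': (0.0, 0.0, 0.99)}
```

Request:
step_arm(increments="0 0 0 0 0 -20 1;0 0 0 0 0 -75 1;0 0 0 60 0 -95 1;0 0 0 120 0 -95 1;0 0 0 170 0 -95 1;0 0 0 170 0 -95 1")

```text
time: 22.25
tool_pos: [456.4, 56.6, 163.1]
tcp_rot: [3.141, -0.001, 1.411]
contact_force: [0.0, -0.7, 0.5]
grip_width: 91.6
```

```bash
python3 - <<'E'
from h import *
ob()
t=capture("top");crop(t,320,130,140,115,5,"pics/t14.png")
for i in (14,):print(i,disp("pics/t_st.png",f"pics/t{i}.png"))
s=capture("side");crop(s,255,75,140,130,4.6,"pics/s14.png")
E
```

```text
22.25 [456.38  56.58 163.06] [ 3.141e+00 -1.000e-03  1.411e+00] F [ 0.05 -0.7   0.53] M [-0.12  0.14  0.02] g 91.6 q [-0.04  0.29  1.79  0.    1.06  0.12]
14 {'topend': (0.8, -2.0, 0.92), 'fh': (-0.4, 0.2, 0.98), 'fm': (0.0, 0.4, 0.98), 'mouth': (1.8, 3.4, 0.14), 'nh': (0.0, 0.0, 0.99)}
```

View pics/t14.png

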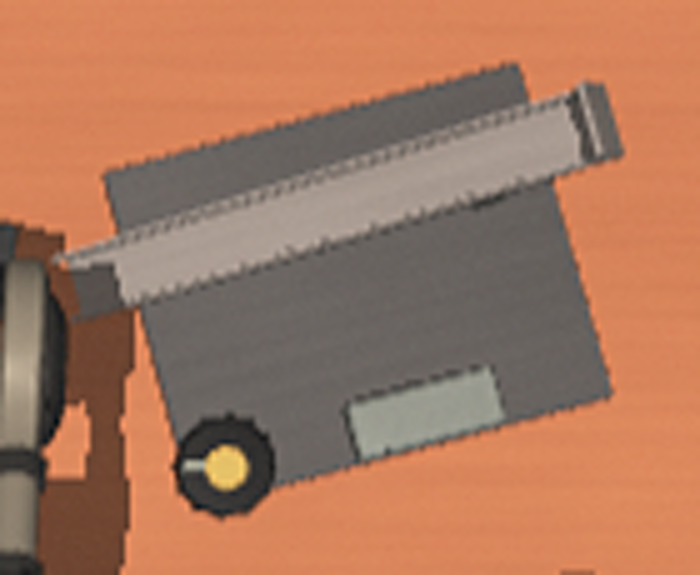

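```bash
cat > tilt.py <<'E'
from h import *
from scipy.ndimage import map_coordinates, gaussian_filter1d
from scipy.optimize import brentq
def tilt(c,yaw=.265,cen=(540.2,-201.2),show=False):
    g=cv2.cvtColor(c["frame"],cv2.COLOR_RGB2LAB).astype(float)
    ux=np.array([np.cos(yaw),np.sin(yaw)]);uy=np.array([-ux[1],ux[0]]);cen=np.array(cen)
    out=[]
    for y in range(-90,-10,4):
        zt=55+(165-y)*.5345+18
        xs=np.arange(-125,125,.5)
        # profile along stand-x line at plate height (for plate edges)
        P=np.c_[cen+xs[:,None]*ux+y*uy,np.full(len(xs),42.)]
        px=proj(c,P);L=lambda px,k:gaussian_filter1d(map_coordinates(g[...,k],[px[:,1],px[:,0]],order=1),2)
        b=L(px,2)  # LAB b : wood orange high, plate neutral
        th=(b[:6].mean()+np.median(b))/2
        w=np.where(b<th)[0]; 
        f=lambda v,i,t:xs[i]+.5*(t-v[i])/(v[i+1]-v[i])
        near=f(b,w[0]-1,th);far=f(b,w[-1],th)
        xs2=np.arange(0,80,.5)
        P=np.c_[cen+xs2[:,None]*ux+y*uy,np.full(len(xs2),zt)]
        px=proj(c,P);l=L(px,0);i=np.where(l>(l.min()+l.max())/2)[0]
        th=(np.median(l[i])+np.percentile(l,5))/2
        i=np.where(l>th)[0];g2=lambda i:xs2[i]+.5*(th-l[i])/(l[i+1]-l[i])
        a,d=g2(i[0]-1),g2(i[-1])
        out.append((y,near,far,a,d,zt))
    return np.array(out)
def est(o):
    y,n,f,a,d,zt=o.T
    dx=(a+d)/2-(n+f)/2-40
    return -dx/(.79*(zt-42)/134.5)
E
cat > t.py <<'E'
from tilt import *
import sys
c=capture("top")
o=tilt(c);print(o[::4].round(1));h=est(o);print(h.round(1),"median h",np.median(h))
E
python3 - <<'E'
from tilt import *
c=capture("top");o=tilt(c);print(o[::4].round(1));h=est(o);print("now",h.round(1),np.median(h))
f=cv2.imread("pics/top0.png")[:,:,::-1].copy();c["frame"]=f
o=tilt(c);print(o[::4].round(1));h=est(o);print("start",h.round(1),np.median(h))
E
```

```text
Traceback (most recent call last):
  File "tilt.py", line 24, in tilt
    a,d=g2(i[0]-1),g2(i[-1])
                   ~~^^^^^^^
  File "tilt.py", line 23, in <lambda>
    i=np.where(l>th)[0];g2=lambda i:xs2[i]+.5*(th-l[i])/(l[i+1]-l[i])
                                                         ~^^^^^
IndexError: index 160 is out of bounds for axis 0 with size 160
```

```bash
python3 - <<'E'
s=open("tilt.py").read()
s=s.replace("""        i=np.where(l>th)[0];g2""","""        k=60
        while l[k]>th:k-=1
        m=60
        while m<len(l)-2 and l[m+1]>th:m+=1
        i=[k+1,m];g2""")
open("tilt.py","w").write(s)
E
python3 - <<'E'
from tilt import *
c=capture("top");o=tilt(c);print(o[::4].round(1));h=est(o);print("now",h.round(1),np.median(h))
f=cv2.imread("pics/top0.png")[:,:,::-1].copy();c["frame"]=f
o=tilt(c);print(o[::4].round(1));h=est(o);print("start",h.round(1),np.median(h))
E
```

```text
[[ -90.  -104.4  105.8   20.2   51.9  209.3]
 [ -74.  -104.   105.7   19.1   59.2  200.7]
 [ -58.  -104.1  105.8   18.8   60.   192.2]
 [ -42.  -104.1  105.4   19.3   54.7  183.6]
 [ -26.  -103.7  105.8   19.3   54.7  175.1]]
now [ 4.7 -0.2  4.2  1.9  1.8  3.6  1.2  3.8  1.6  3.3  1.8  2.9  4.4  2.8
  4.9  2.8  5.1  2.1  4.8  1.5] 2.866695428129325
[[ -90.  -104.4  105.8   15.1   48.1  209.3]
 [ -74.  -104.3  105.7   14.    51.4  200.7]
 [ -58.  -104.6  106.2   14.8   51.6  192.2]
 [ -42.  -104.4  105.4   15.1   52.4  183.6]
 [ -26.  -103.9  105.8   17.    49.8  175.1]]
start [ 9.3  5.8  8.8  6.8  8.6  6.4  8.1  6.1  8.6  9.2  9.   8.9  8.1  7.3
  5.6  6.4  9.6  9.2 10.9 10.3] 8.607509486268842
```

```bash
cat >> tilt.py <<'E'
def full(name,c):
    f=cv2.imread("pics/top0.png");b=cv2.imread(name)[2::5,2::5];f[130:130+b.shape[0],320:320+b.shape[1]]=b
    return dict(c,frame=f[:,:,::-1].copy())
def est2(o):
    y,n,f,a,d,zt=o.T
    A=a-f+85.3   # near wall relative to far plate edge; level: 20-0.3 -> ~0
    k=.79*(zt-42)/134.5
    return -(A).mean()/k.mean(), A.std()/len(A)**.5/k.mean()
E
python3 - <<'E'
from tilt import *
c=capture("top")
for n in("t_st","t9","t10","t11","t12","t13","t14"):
    o=tilt(full(f"pics/{n}.png",c));print(n,np.round(est2(o),2))
E
```

```text
t_st [6.16 0.23]
t9 [1.11 4.83]
t10 [-2.42  0.36]
t11 [0.41 0.37]
t12 [-1.82  0.29]
t13 [0.53 0.33]
t14 [0.75 0.17]
```

```bash
sed -i 's/range(-90,-10,4)/YR/; s/^def tilt/YR=range(-100,100,2)\ndef tilt/' tilt.py; cat >> tilt.py <<'E'
def rob(y,v):
    m=np.ones(len(y),bool)
    for _ in range(5):
        p=np.polyfit(y[m],v[m],1);r=v-np.polyval(p,y);m=abs(r)<2.2*max(r[m].std(),.2)
    return p,r[m].std(),m.sum()
def est3(o):
    y,n,f,a,d,zt=o.T
    pa,sa,na=rob(y,a);pf,sf,nf=rob(y,f);k=y<50;pn,sn,nn=rob(y[k],n[k]);pd,sd,nd=rob(y,d)
    pe=(pf+pn)/2 
    print("slopes a,d,far,near (mrad)",[round(1e3*p[0],2) for p in(pa,pd,pf,pn)],"std",np.round([sa,sd,sf,sn],2),na,nd,"h(a-far)",round((pa[0]-pf[0])/.00314,2),"h(a-mean)",round((pa[0]-pe[0])/.00314,2), "mid offsets a,d,f,n",[round(p[1],2) for p in(pa,pd,pf,pn)])
E
python3 - <<'E'
from tilt import *
c=capture("top");est3(tilt(c))
for n in("t_st","t14"):
    est3(tilt(full(f"pics/{n}.png",c)))
E
```

```text
slopes a,d,far,near (mrad) [np.float64(1.85), np.float64(2.17), np.float64(-7.22), np.float64(-4.07)] std [0.45 2.64 0.2  0.21] 85 99 h(a-far) 2.89 h(a-mean) 2.39 mid offsets a,d,f,n [np.float64(19.64), np.float64(56.28), np.float64(105.27), np.float64(-104.19)]
slopes a,d,far,near (mrad) [np.float64(19.57), np.float64(23.21), np.float64(-5.53), np.float64(-0.32)] std [0.43 2.29 0.21 0.27] 81 98 h(a-far) 8.0 h(a-mean) 7.17 mid offsets a,d,f,n [np.float64(16.09), np.float64(53.35), np.float64(105.52), np.float64(-104.33)]
slopes a,d,far,near (mrad) [np.float64(2.17), np.float64(3.49), np.float64(-7.01), np.float64(-4.1)] std [0.43 2.66 0.22 0.23] 84 99 h(a-far) 2.93 h(a-mean) 2.46 mid offsets a,d,f,n [np.float64(19.64), np.float64(56.24), np.float64(105.25), np.float64(-104.21)]
```

```bash
python3 - <<'E'
from h import *
t=capture("top")
h=cv2.cvtColor(t["frame"],cv2.COLOR_RGB2HSV);m=np.zeros(h.shape[:2],bool)
m[205:240,345:385]=(h[205:240,345:385,2]<70)|((h[205:240,345:385,0]>18)&(h[205:240,345:385,1]>110))
k=biggest(m);print(cv2.minEnclosingCircle(k));(x,y),r=cv2.minEnclosingCircle(k)
print(ray(t,[(x,y)],90))
go((456.4,56.6,163,1.406),(428.5,-114.3,163,1.406),(428.5,-114.3,68,1.406))
E
```

```text
((364.5, 222.5), 10.12432861328125)
[[ 429.77350074 -115.80860436   90.        ]]
0 0 0.000 -173.2 0.5 0.0
0 0 0.000 -173.2 0.5 95.0
```

Request:
step_arm(increments="0 0 0 -60 1 0 1;0 0 0 -120 1 0 1;0 0 0 -171 1 0 1;0 0 0 -171 1 0 1;0 0 0 -171 1 50 1;0 0 0 -171 1 85 1;0 0 0 -171 1 95 1;0 0 0 -171 1 95 1;0 0 0 -171 1 95 -1;0 0 0 -171 1 95 -1;0 0 0 -171 1 95 -1;0 0 0 -171 1 95 -1;0 0 0 -171 1 95 -1;0 0 0 -171 1 95 -1")

```text
time: 24.35
tool_pos: [429.0, -115.1, 68.3]
tcp_rot: [-3.141, -0.0, 1.406]
contact_force: [-2.1, 0.5, 4.3]
grip_width: 55.5
```

Request:
step_arm(increments="0 0 0.17 0 0 0 -1;0 0 0.34 0 0 0 -1;0 0 0.51 0 0 0 -1;0 0 0.68 0 0 0 -1;0 0 0.8 0 0 0 -1;0 0 0.9 0 0 0 -1;0 0 0.9 0 0 0 -1;0 0 0.9 0 0 0 1;0 0 0.9 0 0 0 1;0 0 0.9 0 0 0 1;0 0 0.9 0 0 0 1")

```text
time: 25.72
tool_pos: [429.2, -115.1, 68.0]
tcp_rot: [-3.141, 0.0, 0.506]
contact_force: [0.6, -1.1, 0.7]
grip_width: 89.5
```

```bash
python3 - <<'E'
from tilt import *
ob()
c=capture("top");crop(c,320,130,140,115,5,"pics/t15.png");est3(tilt(c))
print(disp("pics/t_st.png","pics/t15.png"))
E
```

```text
25.73 [ 429.22 -115.06   67.97] [-3.141  0.     0.506] F [ 0.63 -1.12  0.75] M [-0.1   0.19  0.03] g 89.5 q [-0.43  0.41  1.95  0.    0.78  0.63]
slopes a,d,far,near (mrad) [np.float64(-1.98), np.float64(8.56), np.float64(-16.88), np.float64(263.51)] std [ 0.39  3.11  0.41 18.8 ] 81 99 h(a-far) 4.75 h(a-mean) -39.9 mid offsets a,d,f,n [np.float64(21.46), np.float64(58.14), np.float64(104.67), np.float64(-89.64)]
{'topend': (1.0, -3.6, 0.92), 'fh': (-0.6, 0.2, 0.97), 'fm': (0.0, 0.0, 0.99), 'mouth': (1.0, -0.8, 0.83), 'nh': (0.0, -0.2, 0.98)}
```

View pics/t15.png

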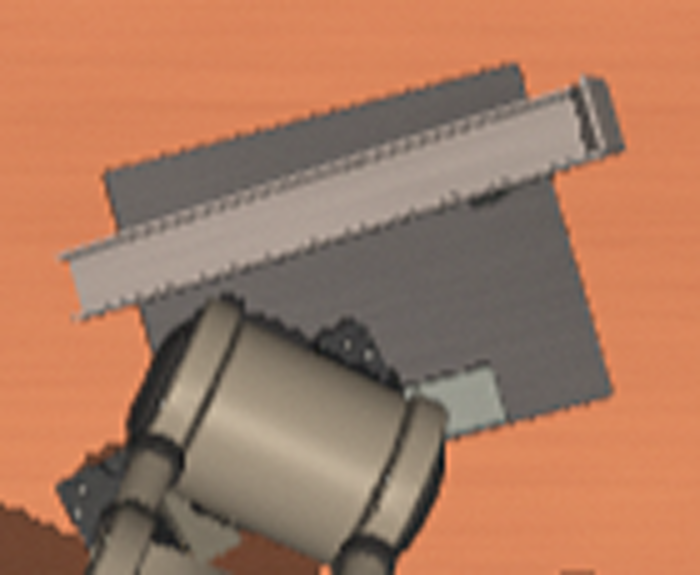

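Request:
step_arm(increments="0 0 0 0 0 -45 1;0 0 0 0 0 -85 1;0 0 0 35 -50 -95 1;0 0 0 70 -100 -95 1;0 0 0 100 -139 -95 1;0 0 0 100 -139 -95 1")

```text
time: 26.52
tool_pos: [449.4, 57.7, 163.1]
tcp_rot: [-3.141, -0.0, 0.511]
contact_force: [-0.0, -0.1, -0.1]
grip_width: 92.0
```

```bash
python3 - <<'E'
from tilt import *
ob()
c=capture("top");crop(c,320,130,140,115,5,"pics/t16.png");est3(tilt(c));print(disp("pics/t_st.png","pics/t16.png"))
s=capture("side");crop(s,255,75,140,130,4.6,"pics/s16.png");cv2.imwrite("pics/side16.png",s["frame"][:,:,::-1])
E
```

```text
26.52 [449.36  57.71 163.06] [-3.141 -0.     0.511] F [-0.04 -0.13 -0.06] M [-0.06  0.13  0.01] g 92.0 q [-0.04  0.28  1.81  0.    1.05  1.02]
slopes a,d,far,near (mrad) [np.float64(0.05), np.float64(-2.89), np.float64(-5.36), np.float64(-3.32)] std [0.35 2.82 0.2  0.23] 81 99 h(a-far) 1.72 h(a-mean) 1.4 mid offsets a,d,f,n [np.float64(21.47), np.float64(57.64), np.float64(105.54), np.float64(-103.74)]
{'topend': (1.0, -3.6, 0.92), 'fh': (-0.6, 0.2, 0.98), 'fm': (0.0, 0.0, 0.99), 'mouth': (5.0, -2.2, 0.16), 'nh': (0.0, -0.2, 0.98)}
```

View pics/t16.png

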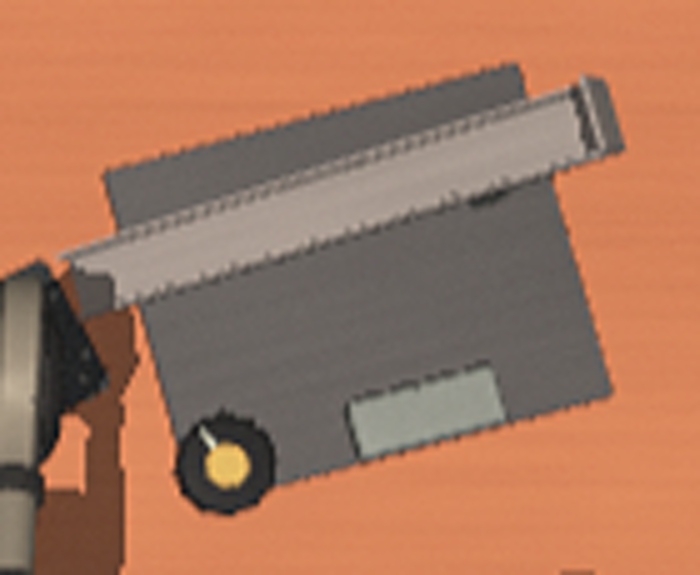

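View pics/s16.png

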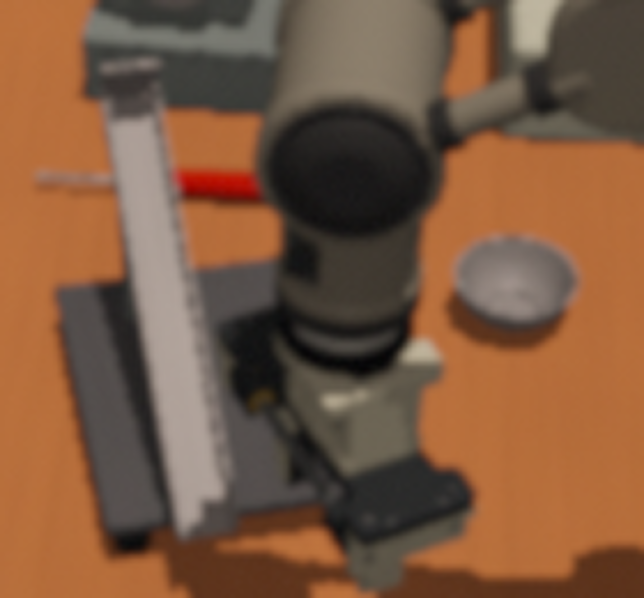

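```bash
python3 - <<'E'
from tilt import *
print(st((40,-95)))
go((449.4,57.7,163,.506),(449.4,57.7,275,.506),(*st((40,-95)),275,1.836),(*st((40,-95)),250,1.836))
E
```

```text
[ 603.68508051 -282.40741686]
0 0 0.000 0.0 0.0 -112.0
0 0 -1.330 -29.9 372.3 -112.0
0 0 -1.330 -29.9 372.3 -87.0
```

Request:
step_arm(increments="0 0 0 0 0 -60 -0.4;0 0 -0.15 0 0 -112 -0.4;0 0 -0.33 -5 60 -112 -0.4;0 0 -0.51 -10 120 -112 -0.4;0 0 -0.69 -15 180 -112 -0.4;0 0 -0.87 -20 240 -112 -0.4;0 0 -1.05 -25 300 -112 -0.4;0 0 -1.23 -30 360 -112 -0.4;0 0 -1.33 -30 372 -112 -0.4;0 0 -1.33 -30 372 -87 -0.4;0 0 -1.33 -30 372 -87 -0.4;0 0 -1.33 -30 372 -87 -0.4")

```text
time: 28.12
tool_pos: [603.5, -289.3, 253.3]
tcp_rot: [3.137, 0.007, 1.832]
contact_force: [0.4, -4.7, 10.0]
grip_width: 27.5
```

```bash
python3 - <<'E'
from tilt import *
ob()
c=capture("top");crop(c,320,130,140,115,5,"pics/t17.png")
s=capture("side");crop(s,255,45,140,130,4.6,"pics/s17.png")
E
```

```text
28.12 [ 603.49 -289.31  253.25] [3.137 0.007 1.832] F [ 0.36 -4.69 10.  ] M [-0.89 -0.22 -0.01] g 27.5 q [-0.56  0.6   1.03 -0.    1.5  -0.82]
```

View pics/s17.png

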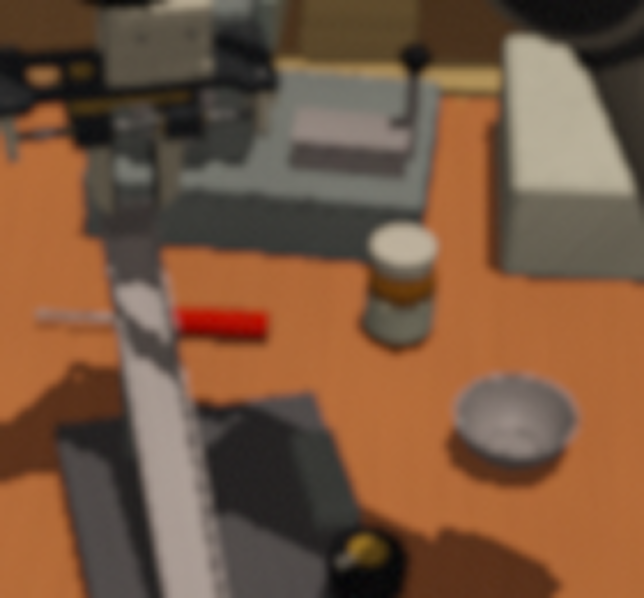

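View pics/t17.png

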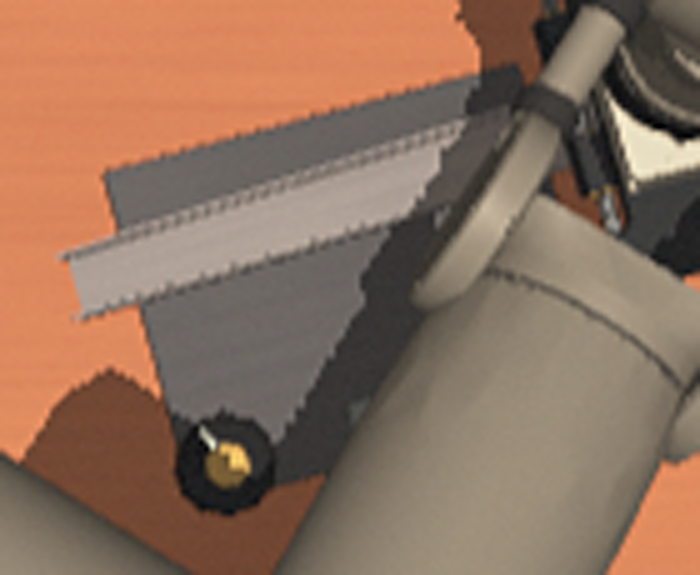

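Request:
step_arm(increments="0 0 0 0 0 0 -0.4")

```text
time: 28.35
tool_pos: [603.5, -289.3, 253.3]
tcp_rot: [3.137, 0.007, 1.832]
contact_force: [0.8, -4.7, 11.4]
grip_width: 27.7
```

```bash
python3 - <<'E'
from tilt import *
o=ob()
c=capture("top");s=capture("side");
for z in(231,217,253):print(z,((proj(c,[(603.5,-289,z)])[0]-(320,130))*5).round(),((proj(s,[(603.5,-289,z)])[0]-(255,45))*4.6).round())
crop(s,265,55,45,55,11,"pics/s18.png")
E
```

```text
28.35 [ 603.45 -289.3   253.31] [3.137 0.007 1.832] F [ 0.77 -4.7  11.37] M [-0.85 -0.18 -0.02] g 27.7 q [-0.56  0.6   1.03 -0.    1.5  -0.82]
231 [578. 123.] [133. 229.]
217 [572. 128.] [134. 245.]
253 [588. 116.] [132. 202.]
```

View pics/s18.png

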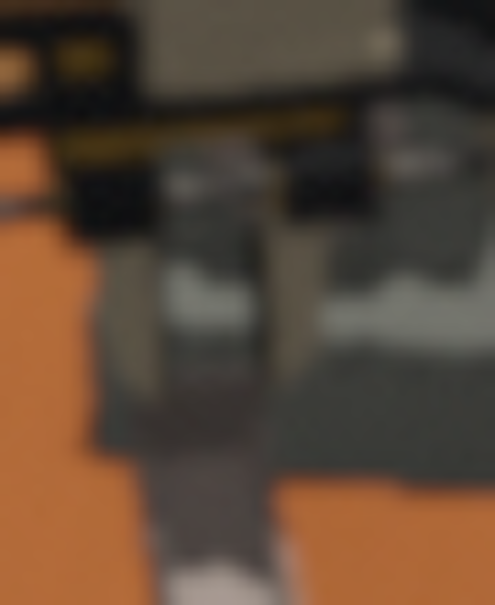

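```bash
python3 - <<'E'
from tilt import *
c=capture("top");s=capture("side")
print(tri(c,(440.8,148.8),s,(280.7,88)),tri(c,(443.8,162.6),s,(292.4,87.4)))
print(st((20,-125)),st((60,-125)))
# top of trough 
print(tri(c,(320+62/5,130+258/5),s,(255+183/4.6,75+540/4.6)))
E
```

```text
[ 614.71577826 -298.0018259   249.89672629] [ 578.38943815 -305.40203405  249.02456554]
[ 592.24050854 -316.59837725] [ 630.84420857 -306.12200652]
[550.65585693 -23.68164334  57.69425079]
```

Request:
step_arm(increments="0 0 0 0 0 -2 -0.4;0 0 0 0 0 -2 -0.4")

```text
time: 28.8
tool_pos: [603.0, -288.3, 253.6]
tcp_rot: [3.14, 0.004, 1.833]
contact_force: [-0.6, -4.7, 7.2]
grip_width: 27.7
```

Request:
step_arm(increments="0 0 0 0 0 3 -0.4;0 0 0 0 0 3 -0.4")

```text
time: 29.05
tool_pos: [604.0, -288.8, 252.7]
tcp_rot: [3.137, 0.008, 1.833]
contact_force: [0.3, -4.5, 14.7]
grip_width: 27.5
```

Request:
step_arm(increments="0 0 0 0 0 1.5 -0.4;0 0 0 0 0 1.5 -0.4")

```text
time: 29.3
tool_pos: [604.3, -288.9, 252.5]
tcp_rot: [3.135, 0.01, 1.833]
contact_force: [0.6, -5.1, 19.0]
grip_width: 27.5
```

Request:
step_arm(increments="0 0 0 0 0 -4.5 -0.4;0 0 0 0 0 -4.5 -0.4")

```text
time: 29.55
tool_pos: [603.1, -287.5, 253.4]
tcp_rot: [3.14, 0.003, 1.834]
contact_force: [0.6, -4.7, 9.4]
grip_width: 27.4
```

Request:
step_arm(increments="0 0 0 0 0 -1 -0.4;0 0 0 0 0 -1 -0.4")

```text
time: 29.8
tool_pos: [602.9, -287.2, 253.7]
tcp_rot: [3.141, 0.003, 1.834]
contact_force: [-0.0, -4.4, 7.0]
grip_width: 27.6
```

Request:
step_arm(increments="0 0 0 0 0 -1 -0.4;0 0 0 0 0 -1 -0.4")

```text
time: 30.05
tool_pos: [602.9, -286.1, 253.9]
tcp_rot: [-3.141, 0.0, 1.835]
contact_force: [-0.5, -3.6, 4.2]
grip_width: 27.3
```

Request:
step_arm(increments="0 0 0 0 0 -1 -0.4;0 0 0 0 0 -1 -0.4")

```text
time: 30.3
tool_pos: [603.2, -284.6, 254.2]
tcp_rot: [-3.141, -0.002, 1.836]
contact_force: [-0.6, -0.2, 1.0]
grip_width: 27.7
```

Request:
step_arm(increments="0 0 0 0 0 -1 -0.4;0 0 0 0 0 -1 -0.4")

```text
time: 30.55
tool_pos: [603.4, -284.6, 255.6]
tcp_rot: [-3.141, -0.001, 1.836]
contact_force: [-0.7, 0.4, -0.5]
grip_width: 27.5
```

Request:
step_arm(increments="0 0 0 0 0 -1.5 -0.4;0 0 0 0 0 -1.5 -0.4")

```text
time: 30.8
tool_pos: [603.5, -285.0, 257.6]
tcp_rot: [3.141, -0.0, 1.836]
contact_force: [0.0, 0.8, -0.4]
grip_width: 28.0
```

```bash
python3 - <<'E'
from tilt import *
print(st((40,150)))
go((603.4,-284.6,257.5,1.836),(*st((40,150)),200,1.836),(*st((40,150)),98,1.836))
E
```

```text
[539.51730981 -45.95975414]
0 0 0.000 247.0 0.9 57.5
0 0 0.000 247.0 0.9 159.5
```

Request:
step_arm(increments="0 0 0 0 1 -15 -0.4;0 0 0 60 1 -15 -0.4;0 0 0 120 1 0 -0.4;0 0 0 180 1 30 -0.4;0 0 0 235 1 57 -0.4;0 0 0 247 1 110 -0.4;0 0 0 247 1 159 -0.4;0 0 0 247 1 159 -0.4")

```text
time: 31.8
tool_pos: [538.1, -45.7, 96.6]
tcp_rot: [-3.136, -0.003, 1.836]
contact_force: [0.5, -0.8, -0.6]
grip_width: 27.7
```

Request:
step_arm(increments="0 0 0 0 0 2 -0.4;0 0 0 0 0 4 -0.4")

```text
time: 32.05
tool_pos: [541.4, -47.1, 96.8]
tcp_rot: [3.138, 0.002, 1.835]
contact_force: [-0.3, -0.3, -0.3]
grip_width: 27.8
```

Request:
step_arm(increments="0 0 0 0 0 1 -0.4;0 0 0 0 0 1 -0.4")

```text
time: 32.3
tool_pos: [540.0, -46.6, 94.1]
tcp_rot: [3.141, 0.0, 1.836]
contact_force: [0.9, -0.0, 0.0]
grip_width: 27.4
```

Request:
step_arm(increments="0 0 0 0 0 1 -0.4;0 0 0 0 0 1 -0.4")

```text
time: 32.55
tool_pos: [539.9, -46.5, 92.8]
tcp_rot: [3.141, 0.0, 1.836]
contact_force: [-0.4, 0.1, 2.5]
grip_width: 27.7
```

Contact begins near z 93. Next I press on in small steps.

Request:
step_arm(increments="0 0 0 0 0 0.7 -0.4;0 0 0 0 0 0.7 -0.4")

```text
time: 32.8
tool_pos: [540.1, -46.4, 92.3]
tcp_rot: [3.14, 0.0, 1.836]
contact_force: [-0.1, 0.9, 4.8]
grip_width: 27.2
```

Request:
step_arm(increments="0 0 0 0 0 0.7 -0.4;0 0 0 0 0 0.7 -0.4")

```text
time: 33.05
tool_pos: [540.3, -46.4, 92.1]
tcp_rot: [3.14, 0.001, 1.836]
contact_force: [-1.3, 0.2, 8.0]
grip_width: 27.6
```

Request:
step_arm(increments="0 0 0 0 0 0.7 -0.4;0 0 0 0 0 0.7 -0.4")

```text
time: 33.3
tool_pos: [540.4, -46.4, 91.8]
tcp_rot: [3.139, 0.001, 1.836]
contact_force: [-2.0, -0.1, 11.1]
grip_width: 27.1
```

Request:
step_arm(increments="0 0 0 0 0 0.7 -0.4;0 0 0 0 0 0.7 -0.4")

```text
time: 33.55
tool_pos: [540.6, -46.5, 91.6]
tcp_rot: [3.139, 0.001, 1.836]
contact_force: [-3.3, 1.0, 14.2]
grip_width: 27.8
```

```bash
python3 - <<'E'
from tilt import *
a=1.836
print(st((-95,-98)))
go((540.3,-46.4,91,a),(540.3,-46.4,150,a),(*st((-95,140)),150,a),(*st((-95,-98)),150,a),(*st((-95,-98)),52,a))
E
```

```text
[ 474.18332069 -320.66044556]
0 0 0.000 0.0 0.0 -59.0
0 0 0.000 -9.3 -135.6 -59.0
0 0 0.000 -247.3 -135.7 -59.0
0 0 0.000 -247.3 -135.7 39.0
```

Request:
step_arm(increments="0 0 0 0 0 -59 -1;0 0 0 -4 -60 -59 -1;0 0 0 -8 -120 -59 -1;0 0 0 -10 -135.6 -59 -1;0 0 0 -70 -135.6 -59 -1;0 0 0 -130 -135.6 -59 -1;0 0 0 -190 -135.6 -59 -1;0 0 0 -240 -135.6 -59 -1;0 0 0 -247 -135.6 -20 -1;0 0 0 -247 -135.6 25 -1;0 0 0 -247 -135.6 38 -1;0 0 0 -247 -135.6 38 -1")

```text
time: 35.05
tool_pos: [473.8, -320.1, 51.4]
tcp_rot: [-3.141, -0.001, 1.836]
contact_force: [-0.4, -0.1, 0.4]
grip_width: 0.1
```

Request:
step_arm(increments="0 0 0 0 0 1 -1;0 0 0 0 0 2 -1")

```text
time: 35.3
tool_pos: [474.4, -320.8, 51.3]
tcp_rot: [3.14, 0.002, 1.836]
contact_force: [-0.6, -0.4, 0.2]
grip_width: 0.5
```

Request:
step_arm(increments="0 0 0 0 0 1.5 -1;0 0 0 0 0 1.5 -1")

```text
time: 35.55
tool_pos: [473.6, -320.3, 48.5]
tcp_rot: [3.141, 0.0, 1.836]
contact_force: [0.9, 0.0, 0.1]
grip_width: 0.5
```

Request:
step_arm(increments="0 0 0 0 0 1.5 -1;0 0 0 0 0 1.5 -1")

```text
time: 35.8
tool_pos: [473.5, -320.2, 46.6]
tcp_rot: [-3.142, -0.0, 1.836]
contact_force: [-0.0, -0.2, 0.2]
grip_width: 0.5
```

Request:
step_arm(increments="0 0 0 0 0 1.2 -1;0 0 0 0 0 1.2 -1")

```text
time: 36.05
tool_pos: [473.5, -320.2, 45.4]
tcp_rot: [-3.142, -0.0, 1.836]
contact_force: [-0.3, -0.3, 0.8]
grip_width: 0.8
```

Request:
step_arm(increments="0 0 0 0 0 1.2 -1;0 0 0 0 0 1.2 -1")

```text
time: 36.3
tool_pos: [473.5, -320.2, 44.2]
tcp_rot: [-3.142, -0.0, 1.836]
contact_force: [0.3, -0.6, 0.3]
grip_width: 0.6
```

Request:
step_arm(increments="0 0 0 0 0 1 -1;0 0 0 0 0 1 -1")

```text
time: 36.55
tool_pos: [473.5, -320.3, 43.2]
tcp_rot: [3.142, -0.0, 1.836]
contact_force: [0.1, -0.5, -0.0]
grip_width: 0.5
```

Request:
step_arm(increments="0 0 0 0 0 1.3 -1;0 0 0 0 0 1.3 -1")

```text
time: 36.8
tool_pos: [473.6, -320.3, 43.0]
tcp_rot: [3.141, 0.0, 1.836]
contact_force: [-1.7, 1.0, 7.9]
grip_width: 0.3
```

Request:
step_arm(increments="0 0 0 0 0 1.3 -1;0 0 0 0 0 1.3 -1")

```text
time: 37.05
tool_pos: [473.6, -320.4, 42.8]
tcp_rot: [3.141, 0.001, 1.836]
contact_force: [-4.4, 3.4, 16.7]
grip_width: 0.3
```

Request:
step_arm(increments="0 0 0 0 0 1.3 -1;0 0 0 0 0 1.3 -1")

```text
time: 37.3
tool_pos: [473.7, -320.4, 42.8]
tcp_rot: [3.141, 0.002, 1.836]
contact_force: [-7.3, 5.1, 27.1]
grip_width: 0.6
```

Request:
step_arm(increments="0 0 0 0 0 -55 -0.4;0 0 0 0 0 -110 -0.4;0 0 0 60 0 -110 -0.4;0 0 0 120 0 -110 -0.4;0 0 0 180 0 -110 -0.4;0 0 0 237 10 -110 -0.4;0 0 0 240 70 -110 -0.4;0 0 0 247 130 -110 -0.4;0 0 0 247 135.6 -70 -0.4;0 0 0 247 135.6 -55.3 -0.4;0 0 0 247 135.6 -55.3 -0.4;0 0 0 247 135.6 -55.3 -0.4")

```text
time: 38.8
tool_pos: [539.7, -47.0, 95.8]
tcp_rot: [3.141, 0.001, 1.835]
contact_force: [0.6, 0.8, 0.4]
grip_width: 27.4
```

Request:
step_arm(increments="0 0 0 0 0 0.5 -0.4;0 0 0 0 0 0.5 -0.4")

```text
time: 39.05
tool_pos: [539.8, -46.7, 94.9]
tcp_rot: [3.141, 0.0, 1.835]
contact_force: [0.9, -0.2, -0.1]
grip_width: 27.5
```

Request:
step_arm(increments="0 0 0 0 0 0.4 -0.4;0 0 0 0 0 0.4 -0.4")

```text
time: 39.3
tool_pos: [539.7, -46.4, 93.9]
tcp_rot: [3.141, 0.0, 1.836]
contact_force: [0.2, -0.7, 0.5]
grip_width: 27.5
```

Request:
step_arm(increments="0 0 0 0 0 0.4 -0.4;0 0 0 0 0 0.4 -0.4")

```text
time: 39.55
tool_pos: [539.7, -46.4, 93.4]
tcp_rot: [-3.142, -0.0, 1.836]
contact_force: [0.9, 0.2, 0.2]
grip_width: 27.6
```

Request:
step_arm(increments="0 0 0 0 0 0.3 -0.4;0 0 0 0 0 0.3 -0.4")

```text
time: 39.8
tool_pos: [539.8, -46.4, 93.2]
tcp_rot: [3.141, -0.0, 1.836]
contact_force: [-0.4, 0.1, -0.1]
grip_width: 27.5
```

Request:
step_arm(increments="0 0 0 0 0 0.3 -0.4;0 0 0 0 0 0.3 -0.4")

```text
time: 40.05
tool_pos: [539.8, -46.4, 92.9]
tcp_rot: [3.141, 0.0, 1.836]
contact_force: [-0.8, 0.5, 1.1]
grip_width: 27.4
```

Request:
step_arm(increments="0 0 0 0 0 0.3 -0.4;0 0 0 0 0 0.3 -0.4")

```text
time: 40.3
tool_pos: [539.8, -46.4, 92.7]
tcp_rot: [3.141, 0.0, 1.836]
contact_force: [0.3, 0.1, 3.8]
grip_width: 27.5
```

Request:
step_arm(increments="0 0 0 0 0 0.4 -0.4;0 0 0 0 0 0.4 -0.4")

```text
time: 40.55
tool_pos: [539.9, -46.5, 92.4]
tcp_rot: [3.141, 0.0, 1.836]
contact_force: [-1.4, -0.4, 4.4]
grip_width: 27.5
```

```bash
python3 - <<'E'
from tilt import *
a=1.836
c=np.array([541.1,-201.0]);yw=.2695
print("mouth",st((40,165),c,yw),"place",st((40,245),c,yw),"pre",st((40,345),c,yw))
go((539.7,-46.4,92,a),(426.7,331.3,120,2.610),(426.7,331.3,22,2.61))
A=2.61
go((426.7,331.3,22,A),(*st((40,345),c,yw),60,1.840),(*st((40,345),c,yw),31,1.84),(*st((40,245),c,yw),31,1.84),(*st((40,245),c,yw),22,1.84))
E
```

```text
mouth [535.72499521 -31.30583592] place [514.42503377  45.80649541] pre [487.80008198 142.19690957]
0 0 -0.774 394.1 -10.1 -28.0
0 0 -0.774 394.1 -10.1 70.0
0 0 0.770 -148.5 -132.0 -38.0
0 0 0.770 -148.5 -132.0 -9.0
0 0 0.770 -220.3 -201.6 -9.0
0 0 0.770 -220.3 -201.6 0.0
```

Request:
step_arm(increments="0 0 0 0 0 -45 -0.4;0 0 -0.15 60 -5 -45 1;0 0 -0.31 120 0 -40 1;0 0 -0.47 180 5 -35 1;0 0 -0.63 240 8 -30 1;0 0 -0.774 300 10 -28 1;0 0 -0.774 360 10 -28 1;0 0 -0.774 393 10 -28 1;0 0 -0.774 393 10 -28 1")

```text
time: 41.68
tool_pos: [445.1, 337.4, 119.4]
tcp_rot: [-3.141, -0.001, 2.614]
contact_force: [-0.9, 0.0, -0.5]
grip_width: 91.6
```

Request:
step_arm(increments="0 0 0 13.6 -14.4 0 1;0 0 0 13.6 -14.4 0 1;0 0 0 13.6 -14.4 0 1")

```text
time: 42.05
tool_pos: [428.4, 329.5, 120.2]
tcp_rot: [3.141, 0.0, 2.609]
contact_force: [-0.4, -0.7, -0.3]
grip_width: 92.0
```

```bash
python3 - <<'E'
from tilt import *
ob()
s=capture("side");c=capture("top");crop(s,250,200,160,120,5,"pics/s20.png");crop(c,150,150,140,120,5,"pics/t20.png")
e=np.array([-.862,.507,0]);w=np.array([.507,.862,0])
print(((proj(s,[np.array([448.2,318.6,32])+i*80*e+j*32*w for i,j in((1,1),(1,-1),(-1,-1),(-1,1))])-(250,200))*5).round().tolist())
E
```

```text
42.05 [428.35 329.45 120.23] [3.141 0.    2.609] F [-0.4  -0.66 -0.26] M [-0.04 -0.04 -0.01] g 92.0 q [ 0.51  0.48  1.63 -0.    1.03 -0.52]
[[460.0, 613.0], [524.0, 517.0], [272.0, 368.0], [204.0, 455.0]]
```

View pics/s20.png

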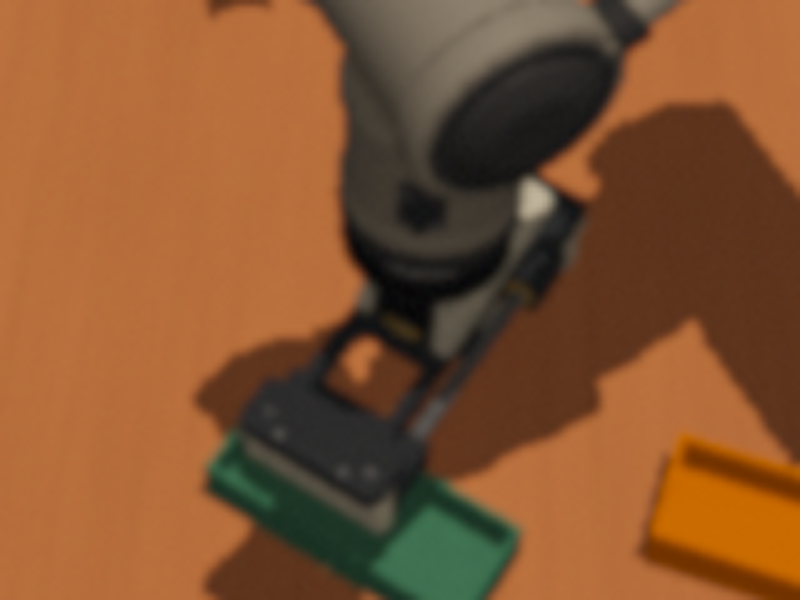

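Request:
step_arm(increments="0 0 0 0 0 60 1;0 0 0 0 0 90 1;0 0 0 0 0 98 1;0 0 0 0 0 98 1")

```text
time: 42.65
tool_pos: [428.0, 330.1, 22.4]
tcp_rot: [3.141, 0.0, 2.61]
contact_force: [0.1, 0.1, 0.0]
grip_width: 91.9
```

Request:
step_arm(increments="0 0 0 0 0 0 -1;0 0 0 0 0 0 -1;0 0 0 0 0 0 -1;0 0 0 0 0 0 -1;0 0 0 0 0 0 -1")

```text
time: 43.28
tool_pos: [428.3, 330.7, 23.1]
tcp_rot: [3.139, 0.001, 2.61]
contact_force: [0.7, 0.2, 5.8]
grip_width: 63.5
```

Request:
step_arm(increments="0 0 0 0 0 -20 -1;0 0 0 0 0 -40 -1;0 0 0 0 0 -40 -1")

```text
time: 43.65
tool_pos: [427.7, 330.1, 62.8]
tcp_rot: [3.14, 0.001, 2.61]
contact_force: [-0.4, -0.7, -2.6]
grip_width: 63.5
```

```bash
python3 - <<'E'
from tilt import *
ob()
c=capture("top");crop(c,150,150,140,120,5,"pics/t21.png");s=capture("side");crop(s,250,200,160,120,5,"pics/s21.png")
E
```

```text
43.65 [427.66 330.09  62.8 ] [3.14e+00 1.00e-03 2.61e+00] F [-0.42 -0.74 -2.64] M [-0.02  0.06 -0.04] g 63.5 q [ 0.52  0.55  1.69 -0.    0.9  -0.52]
```

View pics/t21.png

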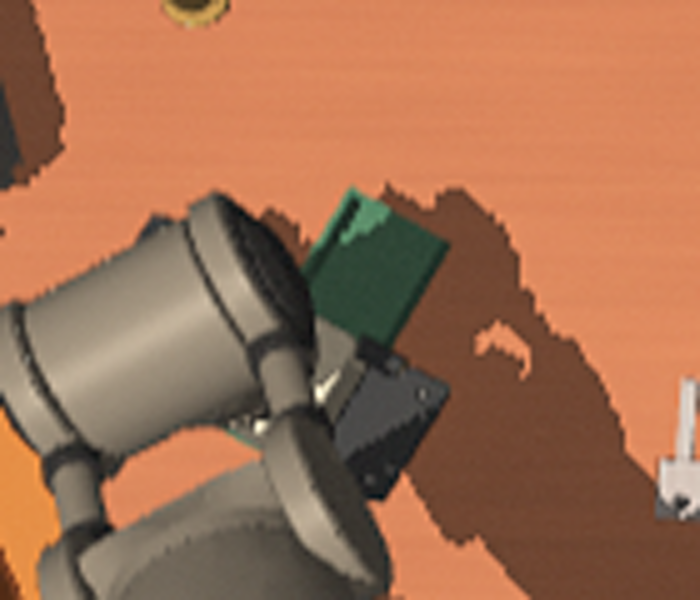

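View pics/s21.png

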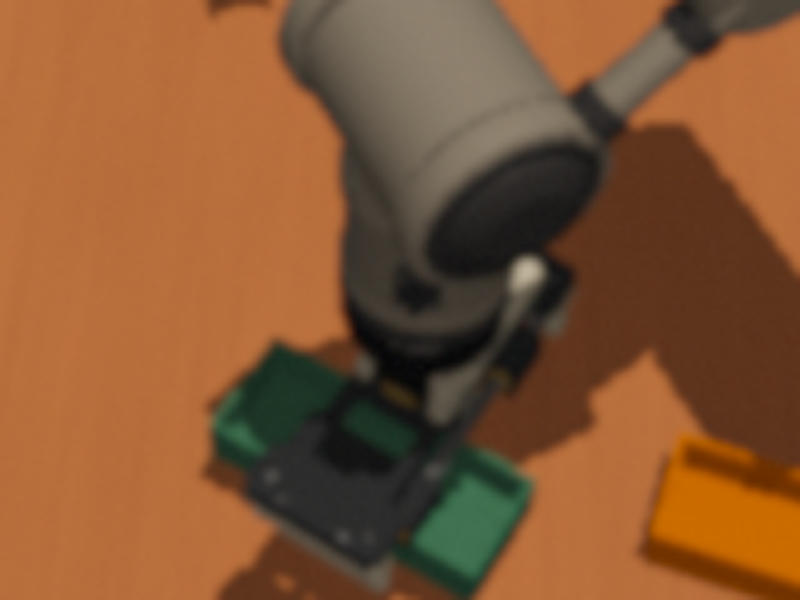

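```bash
python3 - <<'E'
from tilt import *
c=capture("top")
p=ray(c,[(220.4,187.0),(240.0,198.0)],72);print(p,np.linalg.norm(p[0]-p[1]))
m=p.mean(0)[:2]-[427.8,330.2];A=2.61
print("along tool x",m@[np.cos(A),np.sin(A)],"y",m@[np.sin(A),-np.cos(A)])
cc=np.array([541.1,-201.0]);yw=.2695
for off in(243,245):
  print(off);go((427.8,330.2,62.5,A),(*st((40,345),cc,yw),62.5,1.840),(*st((40,345),cc,yw),33,1.84),(*st((40,off),cc,yw),33,1.84),(*st((40,off),cc,yw),22,1.84))
E
```

```text
[[531.14572835 304.72742899  72.        ]
 [499.24479077 246.59769254  72.        ]] 66.30788850705792
along tool x -102.98018855256005 y -2.710062352159185
243
0 0 0.770 -147.0 -131.6 0.0
0 0 0.770 -147.0 -131.6 29.5
0 0 0.770 -220.3 -202.6 29.5
0 0 0.770 -220.3 -202.6 40.5
245
0 0 0.770 -147.0 -131.6 0.0
0 0 0.770 -147.0 -131.6 29.5
0 0 0.770 -218.8 -201.2 29.5
0 0 0.770 -218.8 -201.2 40.5
```

Request:
step_arm(increments="0 0 0.15 -30 -26 0 -1;0 0 0.31 -60 -53 0 -1;0 0 0.47 -90 -79 0 -1;0 0 0.63 -120 -105 0 -1;0 0 0.77 -147 -131.6 0 -1;0 0 0.77 -147 -131.6 15 -1;0 0 0.77 -147 -131.6 29.5 -1;0 0 0.77 -147 -131.6 29.5 -1")

```text
time: 44.8
tool_pos: [485.6, 142.7, 30.7]
tcp_rot: [-3.137, -0.001, 1.842]
contact_force: [0.7, -0.4, -2.5]
grip_width: 63.7
```

```bash
python3 - <<'E'
from tilt import *
ob()
c=capture("top");crop(c,260,130,140,115,5,"pics/t22.png");s=capture("side");crop(s,240,130,140,115,5,"pics/s22.png")
E
```

```text
44.8 [485.61 142.69  30.72] [-3.137e+00 -1.000e-03  1.842e+00] F [ 0.69 -0.42 -2.5 ] M [-0.03  0.06 -0.02] g 63.7 q [ 0.13  0.56  1.81  0.    0.78 -0.14]
```

View pics/t22.png

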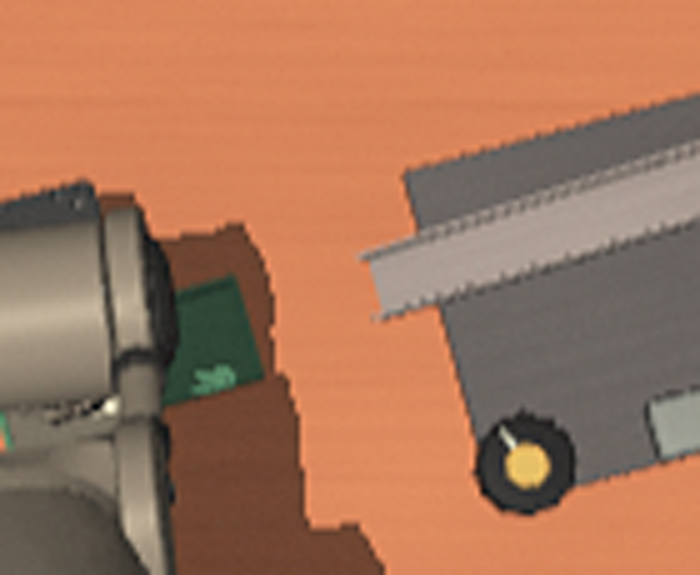

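View pics/s22.png

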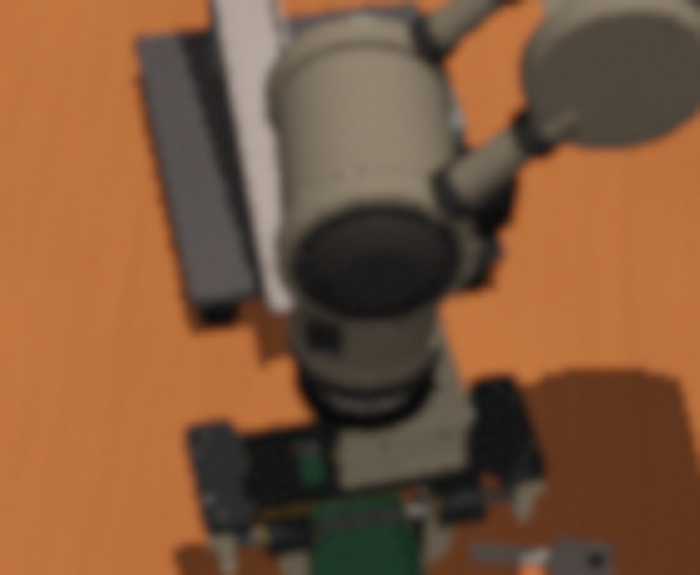

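```bash
python3 - <<'E'
from tilt import *
c=capture("top")
p=ray(c,[(306.6,185.0),(313.0,205.6)],42);m=ray(c,[(260+373/5,130+262/5),(260+381/5,130+316/5)],56)
print(p.round(1),m.round(1));cc=np.array([541.1,-201.0]);a=.2695
R=np.array([[np.cos(a),np.sin(a)],[-np.sin(a),np.cos(a)]])
print("dish end (stand)",R@(p.mean(0)[:2]-cc),"mouth",R@(m.mean(0)[:2]-cc))
E
```

```text
[[542.4  53.1  42. ]
 [480.8  33.4  42. ]] [[549.2 -30.3  56. ]
 [517.1 -35.2  56. ]]
dish end (stand) [ 36.58779201 243.27629406] mouth [ 37.15578306 164.30068701]
```

Request:
step_arm(increments="0 0 0 -30 0.5 0 -1;0 0 0 -60 0.5 0 -1;0 0 0 -85 0.5 0 -1;0 0 0 -102 0.5 0 -1;0 0 0 -102 0.5 0 -1;0 0 0 -102 0.5 5 -1;0 0 0 -102 0.5 8 -1;0 0 0 -102 0.5 8 -1")

```text
time: 45.95
tool_pos: [514.5, 44.5, 24.2]
tcp_rot: [-3.141, -0.0, 1.841]
contact_force: [-0.2, 0.1, -2.6]
grip_width: 63.5
```

Request:
step_arm(increments="0 0 0 0 0 1.5 -1;0 0 0 0 0 2 -1;0 0 0 0 0 2 -1")

```text
time: 46.32
tool_pos: [515.0, 44.2, 23.2]
tcp_rot: [3.141, -0.0, 1.84]
contact_force: [-2.5, 3.8, 5.5]
grip_width: 63.3
```

```bash
python3 - <<'E'
from tilt import *
ob()
c=capture("top");crop(c,260,130,140,115,5,"pics/t23.png");s=capture("side");crop(s,240,130,140,115,5,"pics/s23.png")
E
```

```text
46.33 [515.01  44.16  23.21] [ 3.141 -0.     1.84 ] F [-2.52  3.79  5.49] M [0.35 0.36 0.07] g 63.3 q [-0.06  0.59  1.78  0.    0.77 -0.33]
```

View pics/t23.png

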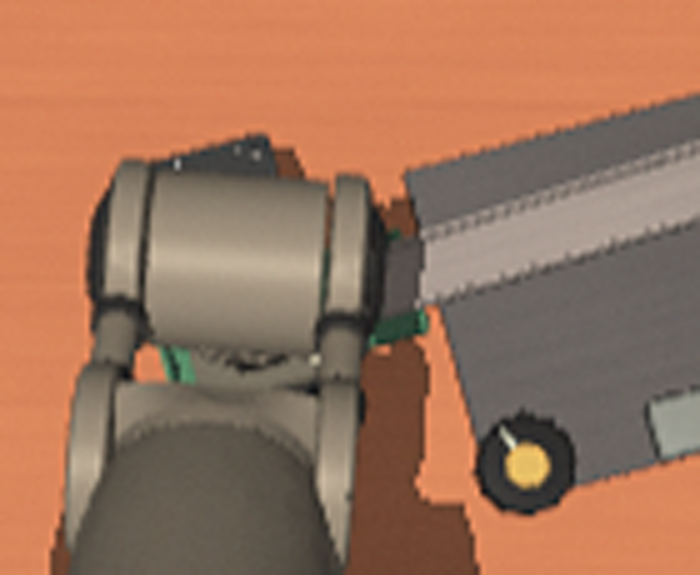

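Request:
step_arm(increments="0 0 0 0 0 -0.5 1;0 0 0 0 0 -0.5 1;0 0 0 0 0 -0.5 1;0 0 0 0 0 -0.5 1")

```text
time: 46.92
tool_pos: [515.0, 43.7, 23.0]
tcp_rot: [3.142, -0.0, 1.84]
contact_force: [0.5, -0.5, -0.3]
grip_width: 91.6
```

Request:
step_arm(increments="0 0 0 0 0 -20 1;0 0 0 0 0 -60 1;0 0 0 0 0 -110 1;0 0 0 50 0 -120 1;0 0 0 110 0 -120 1;0 0 0 160 -40 -120 1;0 0 0 190 -80 -120 1;0 0 0 190 -80 -120 1")

```text
time: 47.92
tool_pos: [384.2, 206.7, 143.1]
tcp_rot: [-3.14, -0.0, 1.843]
contact_force: [0.6, 0.2, 0.9]
grip_width: 91.8
```

```bash
python3 - <<'E'
from tilt import *
ob()
c=capture("top");crop(c,270,130,140,115,5,"pics/t24.png");s=capture("side");crop(s,240,100,140,115,5,"pics/s24.png");cv2.imwrite("pics/top24.png",c["frame"][:,:,::-1])
est3(tilt(c));crop(c,320,130,140,115,5,"pics/t24b.png");print(disp("pics/t16.png","pics/t24b.png"))
E
```

```text
47.92 [384.18 206.68 143.1 ] [-3.14  -0.     1.843] F [0.65 0.21 0.87] M [-0.09  0.   -0.03] g 91.8 q [0.32 0.28 1.88 0.   0.99 0.04]
slopes a,d,far,near (mrad) [np.float64(0.28), np.float64(-3.57), np.float64(-6.01), np.float64(-3.96)] std [0.35 2.85 0.22 0.22] 82 99 h(a-far) 2.0 h(a-mean) 1.68 mid offsets a,d,f,n [np.float64(21.47), np.float64(57.69), np.float64(105.49), np.float64(-103.73)]
{'topend': (0.0, 0.0, 1.0), 'fh': (0.0, 0.0, 1.0), 'fm': (0.0, 0.0, 1.0), 'mouth': (0.4, 4.8, 0.6), 'nh': (0.0, 0.0, 1.0)}
```

View pics/t24.png

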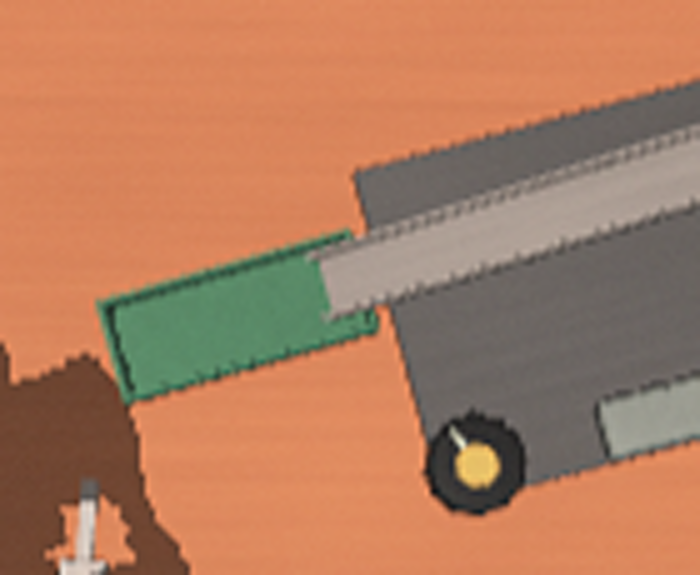

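View pics/s24.png

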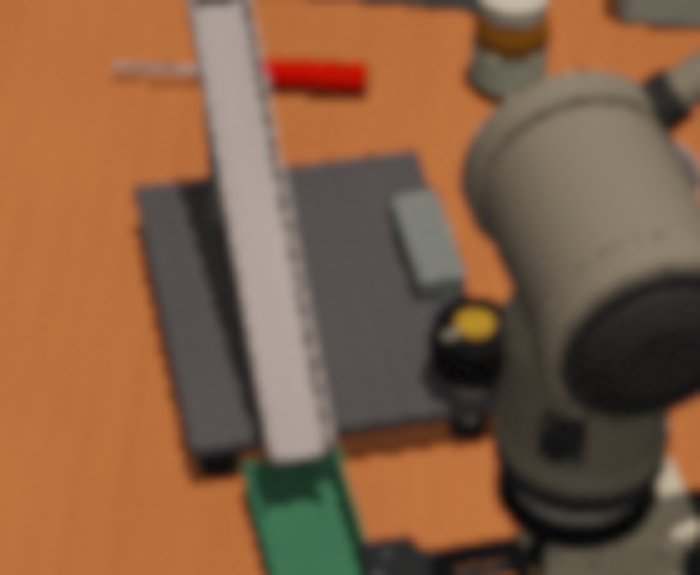

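View pics/top24.png

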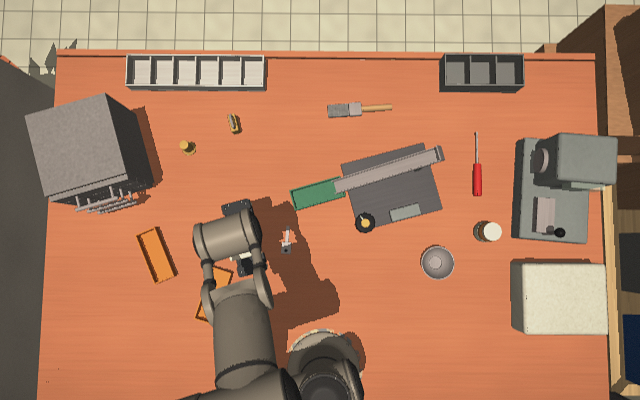

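```bash
python3 - <<'E'
from plant import *
print(close_job())
E
```

```text
the job is handed in; nothing more can be done
None
```

I levelled the stand with its screw foot, set the green dish under the chute mouth, and handed the job in at about 48 s. The result gave no verdict.

**Knob:** I turned the stand's black knob about 166° clockwise in two grips, which lowers the foot by about 6.9 mm. Its white mark turned to match.

**Level check:**
- **Upper end of the chute:** pressed to 19 N, no rocking.
- **Plate above the near high foot:** pressed to 27 N, firm.
- **Mouth:** pressed to 14 N, it gave about 0.3 mm at about 4 N and was then firm. The foot may be up to 0.3 mm too far down. I left it there.

**Dish:** I slid it in low and put it down on the counter. In the last pictures it lies in line with the chute, and the mouth is about 20 mm inside its inner end. I measured about 0.6 mm off-centre before the slide and corrected for it. The stand and the other things look unmoved by the placing, and the gripper is clear of everything.

**Checks that disagreed:**
- **Lean from camera slopes:** the slope fit still reads 1.7 to 2 mm too short, while the chute's sideways offset says slightly past level. I trusted the pressing tests over both.
- **Fingertip reach:** touches put the fingertips only about 1 to 7 mm ahead of the TCP, not the 22 mm given. My first touch measurements of the lean therefore never reached the plate, and I relied on lifting, pictures and pressing instead.
- **Dish position, side camera:** it placed the dish about 10 mm off the top view, so I used the top view. The grip closed at 63.5 mm, which fits the dish's 64 mm width.

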